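# Move a tacky glaze sample with a spatula

## Task

The glaze on the blue square tile is still tacky, so do not touch it with the gripper: take the spatula, slide its blade under the tile on the drying rack under the lamp bar, and lift the tile level off the rack. Set it down in the square nest of the wooden tray, so that it lies flat inside the yellow walls, and draw the spatula out. Then lay the spatula back with its whole blade flat on the cork mat, and leave the other things on the table where they are.

Things in the scene. Friction and masses are not known exactly. Their poses are not given: they have to be found in the camera images.
- tile: square glaze sample: loose terracotta tile, 84 x 84 x 6 mm (7 mm with the glaze), blue on top, about 0.1 kg, glaze still tacky. It starts on the two bars of the drying rack, within 3 mm of the middle and 3 degrees of square. Origin: centre of its underside; x and y parallel to its sides, z up
- spatula: loose spatula with a red handle, 0.14 kg, lying on the cork mat. Flat steel blade 44 mm wide (y), 2.5 mm thick, from x = -50 to +35 mm; x points to its front edge, z up. Origin: on the blade's underside, where the tile's centre should come. Behind the blade a neck, then the handle, rise at 28 degrees from (x -50, z 6 mm)
- spatula_grip (a point): middle of the spatula's handle, at x -114, y 0, z +40 mm of the spatula's frame: the place to grip it across y. The straight handle slopes at 28 degrees (rising to -x), is 18 mm wide (y), 22 mm deep and 95 mm long: 47 mm of it below this point, 48 mm above
- rack: fixed drying rack, black base plate 172 x 188 x 4 mm (x -112 to +60, y -128 to +60). On it two wooden bars along x (x -46 to +46), 13 mm wide, tops 24 mm above the table; between them a slot 62 mm wide and 20 mm high under the tile. Origin: under the middle of the bars, on the table. The spatula goes in along +x, from the -x side, beneath the lamp bar
- rack_lamp (a point): middle of the underside of the rack's fixed lamp bar, 188 mm above the table, at x -80 mm of the rack. The bar is 50 mm wide (x -105 to -55, 22 mm thick, y -128 to +72), carried by one upright 50 x 16 mm at its -y end (y -120); its +y end is free. With the blade under the tile it leaves no room for an upright gripper on the handle; one leaning back 25 to 45 degrees passes
- nest_square: fixed square nest with yellow walls on the dark tray. White base 116 x 116 x 4 mm; two bars along x, tops 24 mm above the origin, 62 mm slot between. Walls around the tile: 92 mm apart inside, tops 32 mm above the origin. The -x wall has a 62 mm gap down to the base, so the spatula can come out along -x. Origin: centre of the base's underside, 6 mm above the table
- nest_round: fixed round nest beside it with green walls, 92 mm across inside, same base and bars; for round samples, the square tile does not go in. Which nest stands left or right varies. Origin: centre of its base's underside
- mat: fixed cork mat where the spatula lies, 240 (x) x 110 (y) x 3 mm. Origin: centre of its underside, on the table
- round_sample: a loose round terracotta sample, 84 mm across, 6 mm thick, white glaze; origin: centre of its underside; a bystander
- tea_bowl: a loose terracotta tea bowl, 100 mm across, 55 mm high; origin: centre of its foot; a bystander
- cup: a loose white ceramic cup, 70 mm across, 70 mm high; origin: centre of its foot; a bystander
- jug: a loose black jug, 100 mm across, 120 mm high; origin: centre of its foot; a bystander
- glaze_jar: a loose amber glass jar, 60 mm across, 75 mm high; origin: centre of its foot; a bystander
- notebook: a loose red notebook lying flat, 120 x 85 x 16 mm; origin: centre of its underside; a bystander
Things that resemble listed ones, but are neither listed nor needed, are in the scene too. Of the things like the spatula, leave any that is turquoise; of the rest the larger one is meant.

How it is judged (in metres and radians):
On the way, in this order (a step that is already met when the one before it is completed fails the run):
1. the tile is carried by the spatula alone, clear of the rack (contact force between tile and spatula above 0.3 N and contact force between tile and rack below 0.02 N and height (world z) of tile above 0.029 m and angle between tile's own z axis and vertical below 0.3 rad), for 0.2 s.
2. the tile lies in the square nest and the spatula no longer touches it (x of tile in the frame of nest_square between -0.007 and 0.007 m and y of tile in the frame of nest_square between -0.007 and 0.007 m and z of tile in the frame of nest_square between 0.02 and 0.027 m and angle between tile's own z axis and vertical below 0.06 rad and contact force between tile and spatula below 0.02 N and contact force between tile and the fingers below 0.02 N), for 0.3 s.
At the end, for the whole second after the job is handed in: tile at rest, flat in the square nest (centre within 7 mm of its centre, tilt under 0.06 rad); spatula released, at rest, off the tile, blade flat (tilt under 0.08 rad) on the cork mat, its origin within 95 mm of the mat's centre along it and within 36 mm across (all of step 2 and linear speed of each of tile, spatula below 0.02 m/s and x of spatula in the frame of mat between -0.095 and 0.095 m and y of spatula in the frame of mat between -0.036 and 0.036 m and z of spatula in the frame of mat between -0.001 and 0.006 m and angle between spatula's own z axis and vertical below 0.08 rad); the robot touches nothing.
It fails at once if the gripper or arm touches the tile (contact force between tile and the fingers above 0.3 N or contact force between tile and the arm above 0.3 N).
It fails at once if the tile falls off or is tipped by more than 0.45 rad (height (world z) of tile below 0.015 m or angle between tile's own z axis and vertical above 0.45 rad).
It fails at once if a bystander is moved by more than 30 mm (distance of any of round_sample, tea_bowl, cup, jug, glaze_jar, notebook from where it was at the start of the episode above 0.03 m).
It also fails if it takes over 61 s, if anything falls off the work surface, if the arm or the gripper's body presses on something with over 40 N, if the wrist force passes 120 N, or if a joint passes its speed limit or range.

## Robot

A 6-joint arm with a two-finger parallel gripper is mounted at the origin on the work surface. World frame = base frame: x ahead of the robot, y to its left, z up, the work surface at z = 0. Lengths are in mm, angles in rad, forces in N, time in s.
With the tool pointing down it reaches from about 275 to 750 mm from the base axis. Payload 10.2 kg.
Tool frame: the origin (TCP) lies between the finger pads; the fingertips stand 11 mm ahead of it and the grasp point (between the pads) lies 8 mm behind it (ctrl.tip_extent is the distance from the TCP to the fingertips, in mm); z points along the fingers, y is the direction in which the jaws open and shut (so a half turn about z gives the same grasp; the last joint's range is limited). The gripper opens to 85 mm and grips with 20 to 120 N. Pads are 22 mm wide; open, the fingers measure 114 mm over their backs; the gripper's body (76 mm by 85 mm) begins 54 mm behind the grasp point. The pads swing forward as they close: fully open they stand 13 mm farther back than shut.
Start: joints at [0.909, 0.313, 1.498, -0, 1.331, -0.223], TCP at [223.061, 475.263, 218.794] pointing down, gripper open.
Joint ranges: [-2.94, 2.94], [-0.97, 2.17], [0.19, 2.56], [-1.23, 4.37], [0.02, 3.11], [-2.88, 2.88]. Speed limits (rad/s): [2.39, 2.39, 3.01, 3.14, 3.14, 3.14].

## Interface

Orientations are given as a unit quaternion [w, x, y, z].
In Python, from rig import ctrl gives the robot as it stands.
- The arm moves only by the tool apply_moves, never from a script. Its argument "commands" is a list of rows, each a list of 5 numbers: the finger opening in cm, from 0 to 8.54, then the shift along the tool's x, y, z in cm, then the turn about the tool's z in rad. In form: [[jaw, dx, dy, dz, roll], ...]. A call has 1 to 12 rows; each row shifts and turns the commanded pose from where the row before left it, along the tool's axes as they then stand; what a row does not reach is not made up. A row lasts 1/12 s, in which the tool goes at most 41.7 mm and 7.16 degrees, less where a joint would pass 70% of its speed; a pose out of reach is approached as far as the arm can. A call with a gripper value outside its range is refused whole. The fingers move at their own pace and stop on an object; "squeeze" is the grip in N (left out, the last holds). Time passes only in rows, so rows that do not move let the fingers close. It gives the time, the measured TCP pose, the force and the opening at its end, in the units of the state.
- ctrl.sense(): the state, without advancing time (a new reading comes with each control period).
- ctrl.capture(name): name is "scene" or "top" or "wrist"; returns the picture (420x560x3 uint8, red, green, blue); there is no depth.
- ctrl.camera_info(name): a dict with "fov_y" (degrees; the focal length in pixels is half the picture's height over the tangent of half this angle, whatever the lens; pixels are square), "cx", "cy" (the principal point, pixels), "camera_from_world" (4x4, takes a point from world to camera coordinates). Camera axes: x right, y down, z forward; pixel columns grow to the right and rows downward; lengths in mm; the calibration is good to about 2 mm. The wrist camera is an equidistant fisheye: a pixel r from the principal point sees the ray r / f radians off the axis. A picture is of the moment at which its call begins: read the wrist's pose just before it. camera_info takes no time and is no camera call; for the wrist camera it gives the pose at the moment of the call.
- ctrl.finish_job(): hands the job in, once; it reports no verdict.
The state is a dict: "time_s": time; "joints": joint angles; "dq": joint speeds; "tau": joint torques, N m; "eef_pos": TCP position; "ee_rot": TCP orientation; "force": force on the tool from outside, world axes, zero at the start; "wrist_torque": the same for the moment, N m; "grip_width": opening from 0.0 (shut) to 1.0 (fully open).
Only numpy, scipy, OpenCV 4.12 (cv2) and the standard library are available. Lean on these libraries where they do the work, as an engineer would, in place of code of your own. Each camera call takes 0.05 s, during which the arm holds its last target.

## Working session

There is one attempt and no reset: what is moved stays moved. The work goes in short steps, Python scripts to look and compute and a tool call to move; the robot and the scene stay as the last step left them, time stands still between calls to the robot, and variables do not carry over. Pictures are saved under pics/ and viewed, and the job is handed in when it is done.

Besides the shell and the picture viewer there is one more tool, called after ">>>" in YAML: its name, and indented under it one key for each argument. apply_moves: Moves the arm, as the interface text tells. Its arguments: {"type":"object","properties":{"commands":{"type":"array"},"squeeze":{"type":"number"}},"required":["commands"]}

```bash
mkdir -p pics; ls
python3 - <<'E'
from rig import ctrl
import cv2
print(ctrl.sense())
for n in ("scene","top","wrist"):
    ci=ctrl.camera_info(n); print(n,ci)
    cv2.imwrite(f"pics/{n}0.png",ctrl.capture(n)[:,:,::-1])
E
```

```text
pics
{'time_s': 0.0, 'joints': array([ 9.08598740e-01,  3.13475277e-01,  1.49844820e+00,  2.79047490e-05,
        1.33102210e+00, -2.23373302e-01]), 'dq': array([-0.00053693,  0.00194235, -0.00046328, -0.00128088, -0.00031352,
        0.00107584]), 'tau': array([ 4.02535661e-04, -4.12267256e+01, -2.59742761e+01, -1.37081743e-04,
        4.16475465e-03,  2.92206562e-05]), 'eef_pos': array([222.87411661, 475.03402826, 218.2179783 ]), 'ee_rot': array([-3.02078790e-04,  2.17659090e-01,  9.76024622e-01, -6.05417312e-04]), 'force': array([0.40141158, 0.95243069, 0.54906914]), 'wrist_torque': array([-0.06906197, -0.03965258,  0.0432014 ]), 'grip_width': 1.005406587725034}
scene {'fov_y': 57.87373975233202, 'cx': 279.8767762105743, 'cy': 207.23211708633244, 'camera_from_world': array([[-8.13197669e-01,  5.81983550e-01,  2.16754919e-03,
         4.15050304e+02],
       [ 3.72921252e-01,  5.23929879e-01, -7.65785363e-01,
        -8.18120532e+01],
       [-4.46810128e-01, -6.21926547e-01, -6.43092590e-01,
         1.60794804e+03],
       [ 0.00000000e+00,  0.00000000e+00,  0.00000000e+00,
     
[... 219 characters left out ...]
 [-9.89401107e-01, -1.23843475e-03, -1.45203015e-01,
         5.23261737e+02],
       [ 1.45207120e-01, -4.41366592e-03, -9.89391435e-01,
         1.25372115e+03],
       [ 0.00000000e+00,  0.00000000e+00,  0.00000000e+00,
         1.00000000e+00]])}
wrist {'fov_y': 65.70646984690485, 'cx': 285.59391575967595, 'cy': 207.49738454066414, 'camera_from_world': array([[ 4.23916966e-01,  9.05701015e-01, -2.78274185e-04,
        -5.26045753e+02],
       [ 8.72012021e-01, -4.08065640e-01,  2.70328447e-01,
        -3.67611273e+01],
       [ 2.44723195e-01, -1.14839473e-01, -9.62768120e-01,
         3.77782685e+02],
       [ 0.00000000e+00,  0.00000000e+00,  0.00000000e+00,
         1.00000000e+00]])}
```

View pics/scene0.png

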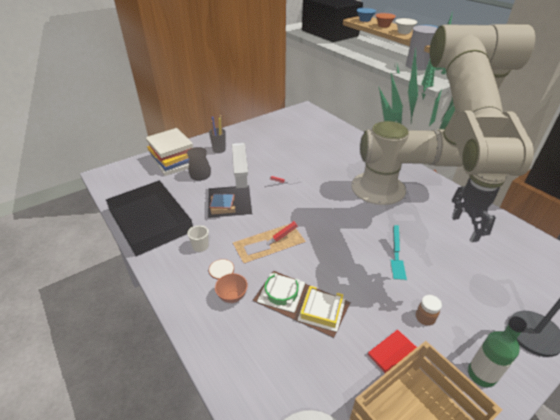

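View pics/top0.png

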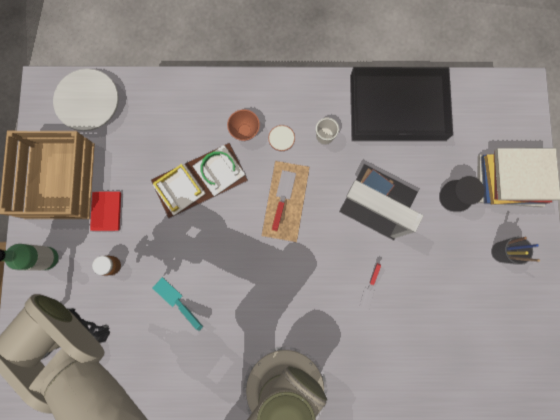

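View pics/wrist0.png

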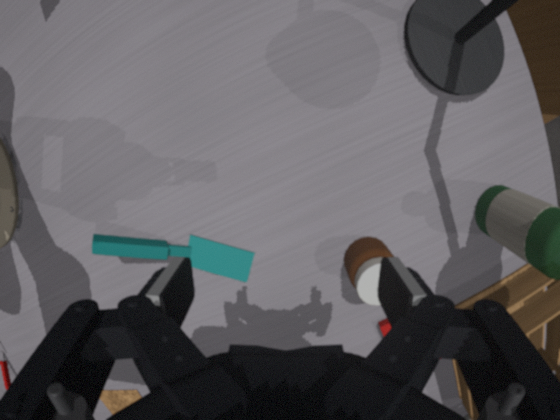

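```bash
cat > h.py <<'E'
import numpy as np, cv2
from scipy.spatial.transform import Rotation as R
from rig import ctrl
def crop(src,dst,x0,y0,x1,y1,s):
    im=cv2.imread(src)[y0:y1,x0:x1]; cv2.imwrite(dst,cv2.resize(im,None,fx=s,fy=s,interpolation=cv2.INTER_CUBIC))
def foc(ci): return 210/np.tan(np.radians(ci['fov_y']/2))
def proj(ci,P,wrist=False):
    P=np.atleast_2d(P); T=ci['camera_from_world']; c=P@T[:3,:3].T+T[:3,3]; f=foc(ci)
    if wrist:
        r=np.hypot(c[:,0],c[:,1]); th=np.arctan2(r,c[:,2]); k=f*th/np.maximum(r,1e-9)
        return np.c_[ci['cx']+k*c[:,0],ci['cy']+k*c[:,1]]
    return np.c_[ci['cx']+f*c[:,0]/c[:,2],ci['cy']+f*c[:,1]/c[:,2]]
def ray(ci,uv,wrist=False):
    uv=np.atleast_2d(uv).astype(float); f=foc(ci); d=(uv-[ci['cx'],ci['cy']])/f
    if wrist:
        th=np.hypot(d[:,0],d[:,1]); k=np.sin(th)/np.maximum(th,1e-9); c=np.c_[d*k[:,None],np.cos(th)]
    else: c=np.c_[d,np.ones(len(d))]
    T=ci['camera_from_world']; Rm=T[:3,:3]; return -Rm.T@T[:3,3], c@Rm
def onplane(ci,uv,z,wrist=False):
    o,d=ray(ci,uv,wrist); t=(z-o[2])/d[:,2]; return o+t[:,None]*d
E
python3 - <<'E'
from h import *
crop("pics/top0.png","pics/topA.png",230,140,440,260,3.8)
crop("pics/top0.png","pics/topB.png",130,120,270,240,5)
crop("pics/scene0.png","pics/sceneA.png",190,130,360,340,3)
ci=ctrl.camera_info("top")
print(onplane(ci,[[286,200],[278,215],[375,275],[380,200],[179,190],[222,170],[180,305],[270,190]],0).round())
E
```

```text
[[ 558.   -3.    0.]
 [ 511.   21.    0.]
 [ 328. -272.    0.]
 [ 558. -295.    0.]
 [ 589.  329.    0.]
 [ 652.  197.    0.]
 [ 239.  314.    0.]
 [ 589.   47.    0.]]
```

View pics/topA.png

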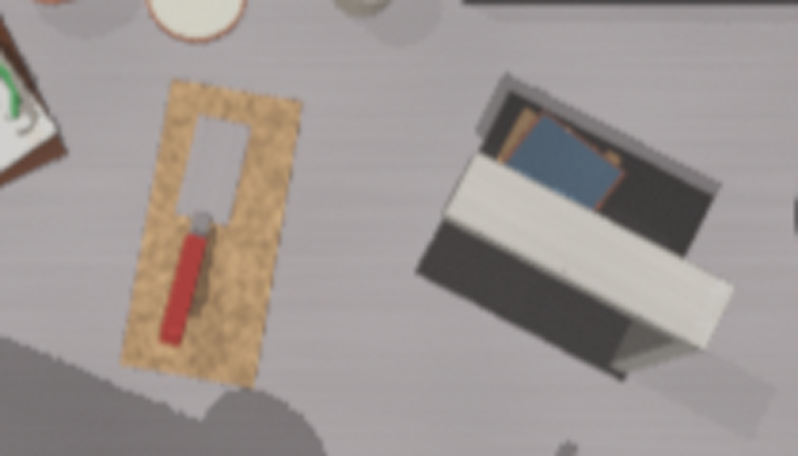

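View pics/sceneA.png

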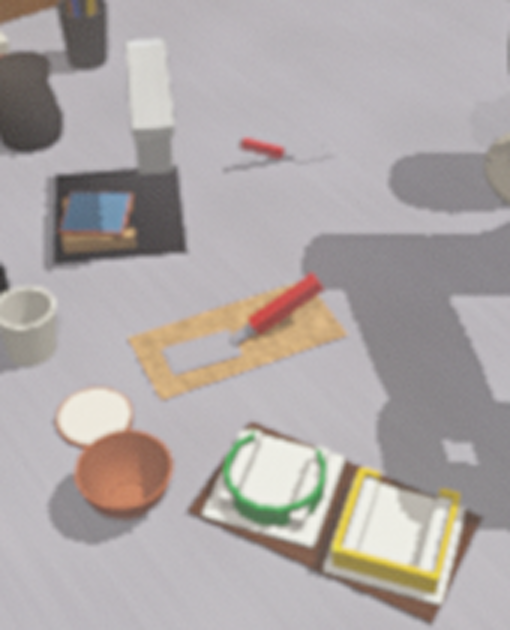

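Run:
```python
from h import *
s=ctrl.sense(); q=s['ee_rot']; Rt=R.from_quat([*q[1:],q[0]]).as_matrix()
ci=ctrl.camera_info("wrist"); T=ci['camera_from_world']; o=-T[:3,:3].T@T[:3,3]
print(Rt.round(3)); print("cam in tool",(Rt.T@(o-s['eef_pos'])).round(1)); print((T[:3,:3]@Rt).T.round(3))
print([k for k in dir(ctrl) if k[0]!='_'])
```

```text
[[-0.905  0.425 -0.001]
 [ 0.425  0.905 -0.001]
 [ 0.    -0.001 -1.   ]]
cam in tool [  67.3    1.1 -155.2]
[[ 0.001 -0.963 -0.271]
 [ 1.     0.001  0.001]
 [-0.001 -0.271  0.963]]
['PlanningError', 'camera_info', 'capture', 'finish_job', 'sense', 'tip_extent']
```

View pics/topB.png

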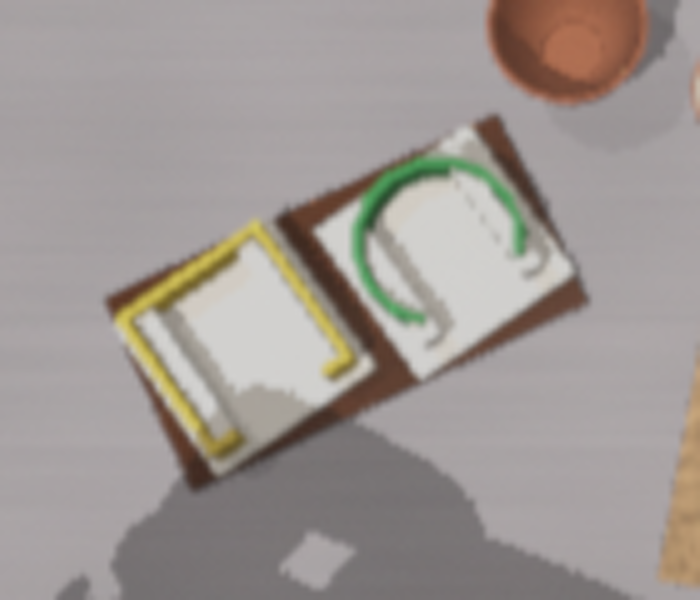

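Run:
```python
from h import *
ci=ctrl.camera_info("top")
f=lambda p,s,x,y: np.array(p,float)/s+[x,y]
P=lambda l,z,p,s,x,y: print(l,onplane(ci,f(p,s,x,y),z).round(1).tolist())
P("blade",5,[[198,115],[250,125],[180,215],[232,222]],3.8,230,140)
P("mat",3,[[173,80],[301,100],[252,387],[121,362]],3.8,230,140)
P("rackbase",4,[[720,185],[623,380],[417,272]],3.8,230,140)
P("lampbar top",210,[[732,290],[705,348],[445,218],[478,155]],3.8,230,140)
P("tile",31,[[545,112],[624,172]],3.8,230,140)
P("nest base",10,[[218,472],[375,365]],5,130,120)
P("nest wall",38,[[120,318],[258,226],[352,365],[215,448]],5,130,120)
```

```text
blade [[650.7, 9.0, 5.0], [642.3, -33.7, 5.0], [567.3, 23.5, 5.0], [561.6, -18.8, 5.0]]
mat [[680.7, 29.6, 3.0], [663.9, -75.8, 3.0], [427.7, -34.6, 3.0], [447.7, 70.6, 3.0]]
rackbase [[593.0, -417.8, 4.0], [433.5, -332.5, 4.0], [520.9, -168.6, 4.0]]
lampbar top [[479.7, -355.5, 210.0], [440.0, -335.3, 210.0], [529.3, -160.5, 210.0], [573.5, -184.2, 210.0]]
tile [[647.4, -270.5, 31.0], [598.2, -332.4, 31.0]]
nest base [[510.7, 340.5, 10.0], [577.3, 246.4, 10.0]]
nest wall [[600.8, 396.1, 38.0], [658.0, 314.8, 38.0], [572.1, 255.2, 38.0], [521.5, 335.7, 38.0]]
```

>>> apply_moves:
  commands:
    - [8.5,-3.06,-1.78,-0.45,0]
    - [8.5,-3.06,-1.78,-0.45,0]
    - [8.5,-3.06,-1.78,-0.45,0]
    - [8.5,-3.06,-1.78,-0.45,0]
    - [8.5,-3.06,-1.78,-0.45,0]
    - [8.5,-3.06,-1.78,-0.45,0]
    - [8.5,-3.06,-1.78,-0.45,0]
    - [8.5,-3.06,-1.78,-0.45,0]
    - [8.5,-3.06,-1.78,-0.45,0]
    - [8.5,-3.06,-1.78,-0.45,0]
    - [8.5,-3.06,-1.78,-0.45,0]
    - [8.5,-3.06,-1.78,-0.45,0]

```text
time_s: 1.15
eef_pos: [465.3, 124.2, 272.9]
ee_rot: [-0.0, 0.218, 0.976, 0.0]
force: [0.7, 0.2, -0.9]
grip_width: 0.991
```

>>> apply_moves:
  commands:
    - [8.5,-3.06,-1.78,-0.45,0]
    - [8.5,-3.06,-1.78,-0.45,0]
    - [8.5,-3.06,-1.78,-0.45,0]
    - [8.5,-3.06,-1.78,-0.45,0]
    - [8.5,0,0,0,-0.088]
    - [8.5,0,0,0,-0.088]
    - [8.5,0,0,0,-0.088]
    - [8.5,0,0,0,0]

```text
time_s: 1.82
eef_pos: [545.2, 9.3, 290.4]
ee_rot: [-0.0, 0.086, 0.996, 0.0]
force: [0.3, 0.9, -0.8]
grip_width: 0.994
```

Run:
```python
from h import *
import pickle
ci=ctrl.camera_info("wrist"); im=ctrl.capture("wrist")[:,:,::-1]
cv2.imwrite("pics/w1.png",im); pickle.dump(ci,open("w1.pkl","wb"))
s=ctrl.sense(); print(s['time_s'],s['eef_pos'],s['joints'].round(2))
```

```text
1.8667 [545.21226865   9.41097581 290.55836679] [-0.2   0.32  1.3   0.    1.52 -1.59]
```

View pics/w1.png

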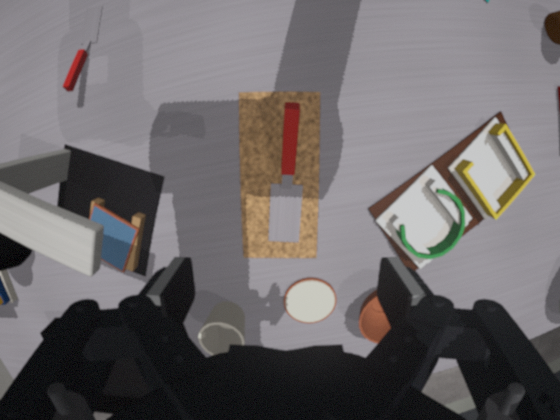

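Run:
```python
from h import *
crop("pics/w1.png","pics/w1s.png",225,85,335,265,3.3)
crop("pics/w1.png","pics/w1r.png",50,130,180,285,3.8)
crop("pics/w1.png","pics/w1n.png",360,100,545,280,3.3)
```

```text
(no output)
```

View pics/w1s.png

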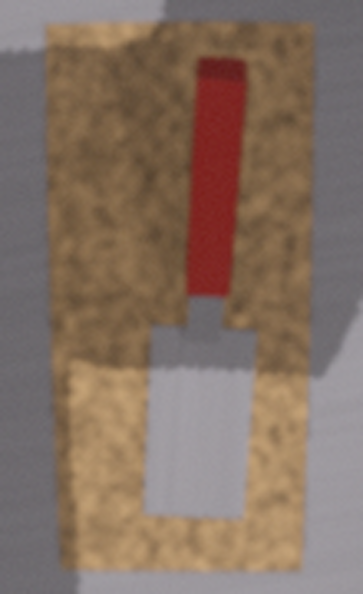

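View pics/w1r.png

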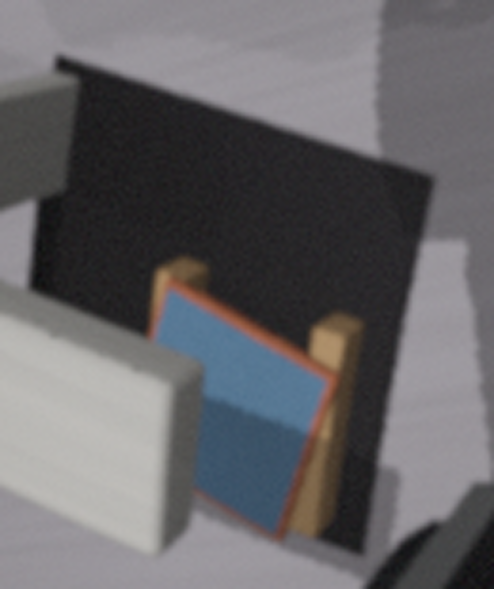

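View pics/w1n.png

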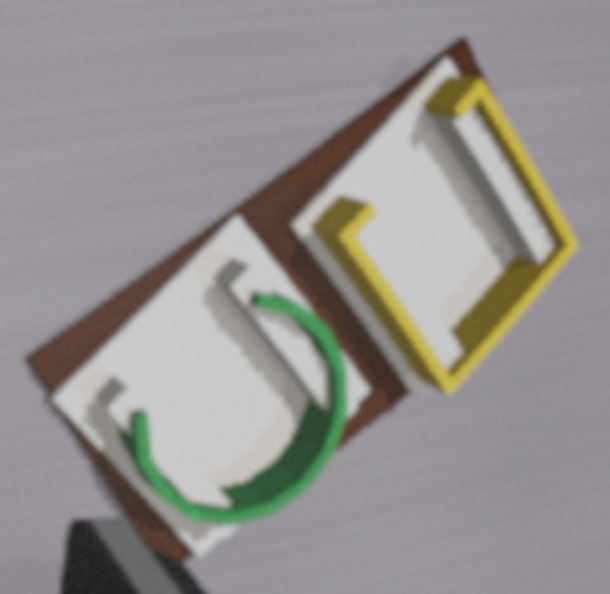

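```bash
cat >> h.py <<'E'
from scipy.optimize import least_squares
def fit2(ci,obj,uv,x0,wrist=True,z0=0):
    """obj Nx3 in object frame(z world incl. z0); returns x,y,yaw, residual px"""
    obj=np.array(obj,float); uv=np.array(uv,float)
    def W(p):
        c,s=np.cos(p[2]),np.sin(p[2]); return np.c_[p[0]+c*obj[:,0]-s*obj[:,1],p[1]+s*obj[:,0]+c*obj[:,1],obj[:,2]+z0]
    r=least_squares(lambda p:(proj(ci,W(p),wrist)-uv).ravel(),x0)
    return r.x,(proj(ci,W(r.x),wrist)-uv).round(1)
E
python3 - <<'E'
from h import *
import pickle
ci=pickle.load(open("w1.pkl","rb"))
f=lambda p,s,x,y: np.array(p,float)/s+[x,y]
def go(n,o,p,s,x,y,x0,z0=0):
    r,e=fit2(ci,o,f(p,s,x,y),x0,z0=z0); print(n,r[:2].round(1),np.degrees(r[2]).round(2),e.tolist())
S=(3.3,225,85)
go("blade",[[35,-22,2.5],[35,22,2.5],[-50,22,2.5],[-50,-22,2.5]],[[144,517],[242,519],[255,332],[150,325]],*S,[612,-6,-.18],3)
go("mat",[[-120,-55,3],[-120,55,3],[120,55,3],[120,-55,3]],[[47,22],[313,25],[302,572],[62,570]],*S,[555,0,-.17])
Q=(3.8,50,130)
go("rackbase",[[-112,-128,4],[-112,60,4],[60,60,4]],[[60,58],[434,180],[363,553]],*Q,[558,-295,-.5])
go("tile",[[-42,-42,7],[-42,42,7],[42,42,7]],[[165,283],[333,380],[280,540]],*Q,[558,-295,-.5],24)
N=(3.3,360,100)
go("nestbase",[[-58,58,4],[-58,-58,4],[58,-58,4]],[[445,57],[293,222],[408,393]],*N,[589,329,.55],6)
for t in (4,5,6,7):
  a=46+t
  go(f"nestwall{t}",[[-a,a,32],[a,a,32],[a,-a,32],[-a,-a,32]],[[484,80],[577,242],[449,391],[318,228]],*N,[589,329,.55],6)
go("nestinner",[[46,46,32],[46,-46,32]],[[556,243],[452,371]],*N,[589,329,.55],6)
E
```

```text
blade [617.8  -3.4] -12.57 [[-0.2, -0.4], [0.3, 0.3], [-0.0, -0.3], [0.0, 0.4]]
mat [ 5.599e+02 -4.000e-01] -9.92 [[-0.4, 0.5], [0.8, -0.6], [0.2, -0.1], [-0.5, 0.3]]
rackbase [ 597.4 -269.2] -28.11 [[-1.2, -0.8], [0.5, -0.3], [0.3, 1.3]]
tile [ 597.9 -274. ] -37.75 [[-0.6, -0.8], [0.5, -0.4], [-0.1, 1.5]]
nestbase [593.8 328.1] 35.09 [[0.4, -0.1], [-0.8, -0.3], [0.6, 0.4]]
nestwall4 [592.1 325.9] 35.39 [[-2.7, 0.1], [-2.5, 0.3], [-2.2, -1.3], [5.9, 0.7]]
nestwall5 [592.2 326.2] 35.39 [[-2.4, -0.8], [-1.8, 0.4], [-2.2, -0.4], [5.2, 0.7]]
nestwall6 [592.3 326.6] 35.38 [[-2.2, -1.7], [-1.0, 0.4], [-2.2, 0.5], [4.6, 0.7]]
nestwall7 [592.4 326.9] 35.38 [[-2.0, -2.6], [-0.3, 0.5], [-2.1, 1.4], [4.0, 0.7]]
nestinner [591.9 326.7] 36.39 [[1.9, -1.1], [-1.6, 1.0]]
```

>>> apply_moves:
  commands:
    - [8.5,-2.55,-2.93,0.5,0]
    - [8.5,-2.55,-2.93,0.5,0]
    - [8.5,-2.55,-2.93,0.5,0]
    - [8.5,-2.55,-2.93,0.5,0]
    - [8.5,-2.55,-2.93,0.5,0]
    - [8.5,-2.55,-2.93,0.5,0]
    - [8.5,0,0,0,0]
    - [8.5,0,0,0,0]

```text
time_s: 2.53
eef_pos: [665.5, -191.8, 258.2]
ee_rot: [-0.002, 0.09, 0.996, 0.001]
force: [-0.4, 0.3, -0.2]
grip_width: 0.998
```

```bash
cat >> h.py <<'E'
import pickle
def shot(name,cam="wrist"):
    ci=ctrl.camera_info(cam); im=ctrl.capture(cam)[:,:,::-1]
    cv2.imwrite(f"pics/{name}.png",im); pickle.dump(ci,open(f"{name}.pkl","wb"))
    s=ctrl.sense(); print(round(s['time_s'],2),s['eef_pos'].round(1),s['ee_rot'].round(4),s['joints'].round(2),s['force'].round(1),round(s['grip_width'],3))
E
python3 - <<'E'
from h import *
shot("w2")
E
```

```text
2.58 [ 665.4 -190.4  259.9] [-7.000e-04  8.860e-02  9.961e-01  3.000e-04] [-0.45  0.7   0.79  0.    1.65 -1.84] [-0.2  0.7  0.5] 0.993
```

View pics/w2.png

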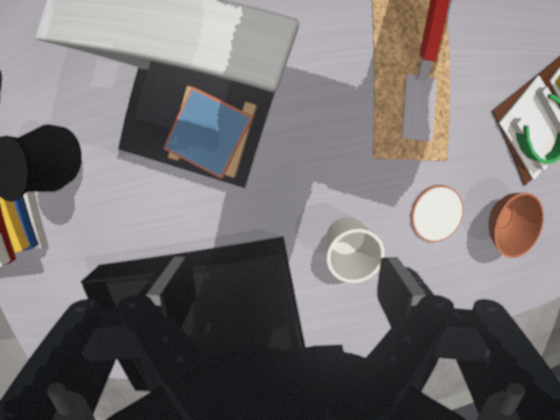

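Run:
```python
from h import *
crop("pics/w2.png","pics/w2r.png",110,70,310,200,4)
crop("pics/w2.png","pics/w2m.png",360,0,460,170,3.5)
```

```text
(no output)
```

View pics/w2r.png

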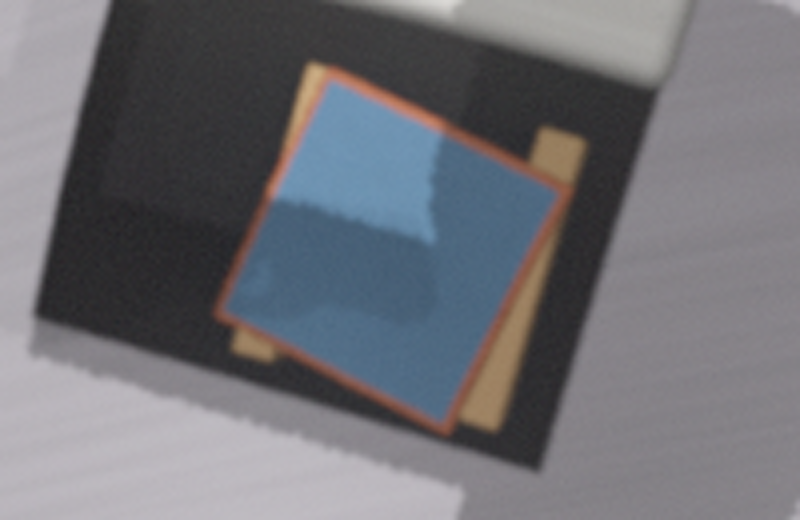

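View pics/w2m.png

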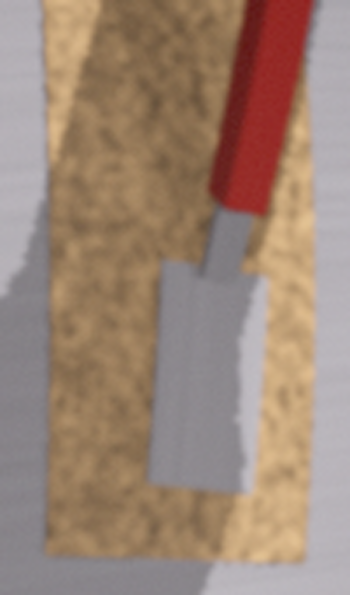

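Run:
```python
from h import *
ci=pickle.load(open("w2.pkl","rb"))
f=lambda p,s,x,y: np.array(p,float)/s+[x,y]
def go(n,o,p,s,x,y,x0,z0=0):
    r,e=fit2(ci,o,f(p,s,x,y),x0,z0=z0); print(n,r[:2].round(1),np.degrees(r[2]).round(2),e.tolist())
Q=(4,110,70)
go("tile",[[-42,-42,6],[-42,42,6],[42,42,6],[42,-42,6]],[[335,68],[570,188],[447,434],[216,316]],*Q,[597,-270,-.5],24)
go("rack",[[60,-128,4],[60,60,4],[-46,44,24],[-46,31,24],[46,44,24],[46,31,24],[46,-44,24],[46,-31,24],[-46,-44,24]],[[36,318],[540,470],[585,140],[540,127],[500,432],[463,418],[233,351],[273,362],[308,62]],*Q,[597,-270,-.5])
S=(3.5,360,0)
go("blade",[[35,-22,2.5],[35,22,2.5],[-50,22,2.5],[-50,-22,2.5]],[[148,483],[250,494],[268,280],[162,262]],*S,[612,-6,-.18],3)
```

```text
tile [ 597.4 -273.6] -38.63 [[-1.4, -0.5], [1.4, 0.2], [0.4, 0.8], [-0.7, -0.4]]
rack [ 596.7 -270.1] -27.71 [[-1.0, 0.4], [0.8, 0.7], [-0.1, -0.3], [0.7, -0.1], [-0.4, -0.7], [-1.2, -0.3], [0.6, -0.1], [-0.1, -0.1], [0.6, 0.6]]
blade [617.7  -3.5] -13.21 [[-0.3, 0.3], [0.3, 0.7], [-0.2, -0.5], [0.2, -0.5]]
```

>>> apply_moves:
  commands:
    - [8.5,2.52,2.03,0,0]
    - [8.5,2.52,2.03,0,0]
    - [8.5,2.52,2.03,0,0]
    - [8.5,2.52,2.03,2.2,0]
    - [8.5,2.52,2.03,2.2,0]
    - [8.5,2.52,2.03,2.2,0]
    - [8.5,2.52,2.03,2.2,0]
    - [8.5,2.52,2.03,2.2,0]
    - [8.5,2.52,2.03,2.2,0]
    - [8.5,0,0,0,0.047]
    - [8.5,0,0,0,0]
    - [8.5,0,0,0,0]

```text
time_s: 3.58
eef_pos: [474.2, 29.6, 130.2]
ee_rot: [0.002, 0.11, 0.994, -0.0]
force: [-0.2, -0.1, 0.6]
grip_width: 0.997
```

Run:
```python
from h import *
shot("w3"); shot("s3","scene")
crop("pics/s3.png","pics/s3c.png",180,160,400,330,3.5)
```

```text
3.63 [474.5  29.1 130.2] [ 1.600e-03  1.102e-01  9.939e-01 -1.000e-04] [-0.19  0.3   1.77 -0.    1.07 -1.54] [-0.   0.7 -0.6] 0.999
3.68 [474.6  28.9 130. ] [ 1.400e-03  1.104e-01  9.939e-01 -1.000e-04] [-0.19  0.3   1.77 -0.    1.07 -1.54] [0.9 0.6 0.5] 0.998
```

View pics/w3.png

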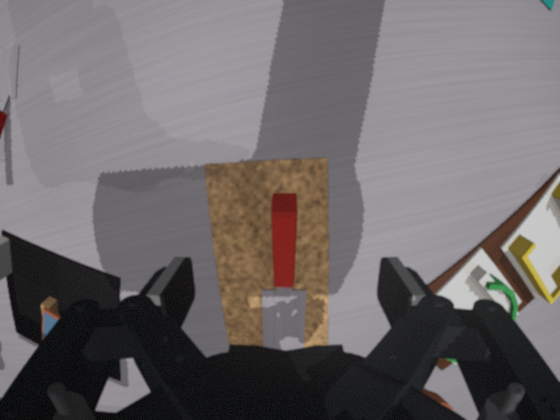

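View pics/s3c.png

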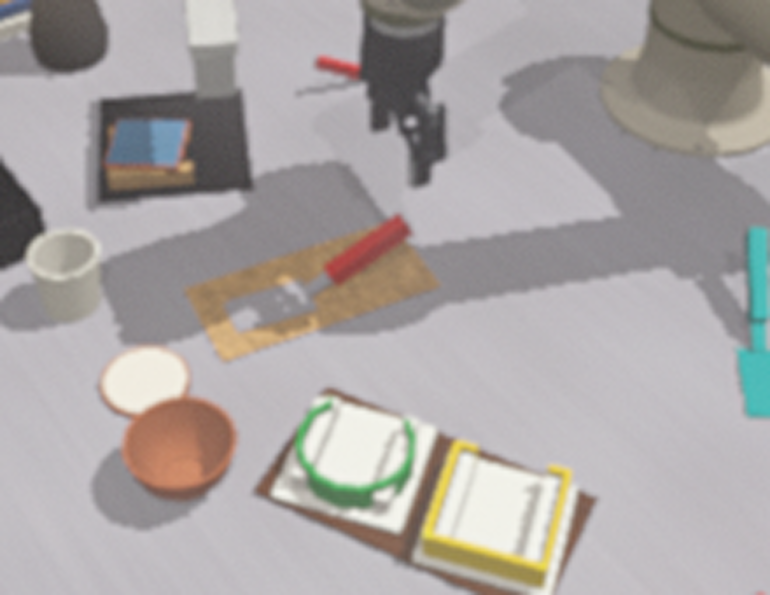

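Run:
```python
from h import *
crop("pics/w3.png","pics/w3c.png",230,150,340,350,3)
ci=pickle.load(open("w3.pkl","rb")); y=np.radians(-12.9); c,s=np.cos(y),np.sin(y)
o=np.array([[-161.6,-9,52.8],[-161.6,9,52.8],[-151.2,-9,72.2],[-151.2,9,72.2],[-67,9,26.8],[-67,-9,26.8],[-50,22,2.5],[-50,-22,2.5]])
W=np.c_[617.7+c*o[:,0]-s*o[:,1],-3.5+s*o[:,0]+c*o[:,1],o[:,2]+3]
print(((proj(ci,W,True)-[230,150])*3).round(0).tolist())
```

```text
[[124.0, 124.0], [199.0, 125.0], [121.0, 189.0], [201.0, 189.0], [191.0, 414.0], [131.0, 414.0], [228.0, 422.0], [94.0, 421.0]]
```

View pics/w3c.png

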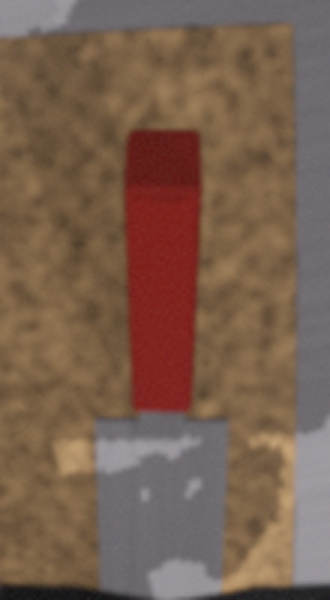

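>>> apply_moves:
  commands:
    - [8.5,0,0,2.6,0]
    - [8.5,0,0,2.6,0]
    - [8.5,0,0,2.6,0]
    - [8.5,0,0,0,0]
    - [1.0,0,0,0,0]
    - [1.0,0,0,0,0]
    - [1.0,0,0,0,0]
    - [1.0,0,0,0,0]
    - [1.0,0,0,0,0]
    - [1.0,0,0,0,0]
    - [1.0,0,0,0,0]
    - [1.0,0,0,0,0]
  squeeze: 100

```text
time_s: 4.68
eef_pos: [473.8, 29.1, 51.0]
ee_rot: [0.0, 0.111, 0.994, -0.0]
force: [0.2, -0.7, 2.1]
grip_width: 0.17
```

>>> apply_moves:
  commands:
    - [0.5,0,0,0,0]
    - [0.5,0,0,0,0]
    - [0.5,0,0,0,0]
    - [0.5,0,0,0,0]

```text
time_s: 5.02
eef_pos: [473.7, 29.1, 50.8]
ee_rot: [-0.0, 0.111, 0.994, 0.0]
force: [-2.6, 1.1, 1.9]
grip_width: 0.165
```

Run:
```python
from h import *
shot("w4")
crop("pics/w4.png","pics/w4c.png",200,100,380,420,1.8)
```

```text
5.07 [473.7  29.1  50.8] [-2.000e-04  1.106e-01  9.939e-01  0.000e+00] [-0.19  0.42  1.84 -0.    0.88 -1.54] [-2.   0.8  2. ] 0.167
```

View pics/w4c.png

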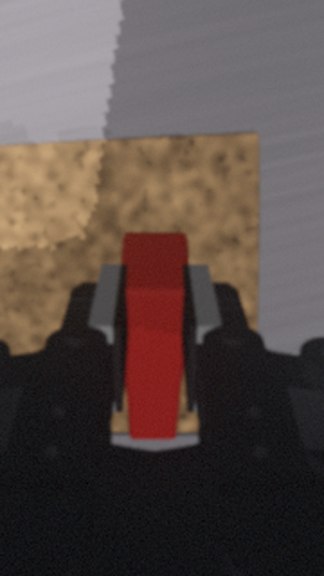

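>>> apply_moves:
  commands:
    - [0.5,0,0,-0.5,0]
    - [0.5,0,0,-1.0,0]
    - [0.5,0,0,-1.4,0]
    - [0.5,0,0,-1.4,0]
    - [0.5,0,0,-1.4,0]
    - [0.5,0,0,0,0]
    - [0.5,0,0,0,0]

```text
time_s: 5.65
eef_pos: [474.1, 29.0, 108.4]
ee_rot: [0.001, 0.111, 0.994, -0.0]
force: [-0.3, -0.5, -1.4]
grip_width: 0.171
```

Run:
```python
from h import *
shot("s5","scene"); 
crop("pics/s5.png","pics/s5c.png",200,180,340,290,5)
```

```text
5.7 [473.6  29.1 107.6] [-1.000e-04  1.107e-01  9.939e-01  0.000e+00] [-0.19  0.33  1.79  0.    1.02 -1.54] [-0.1 -0.3 -1.6] 0.166
```

View pics/s5c.png

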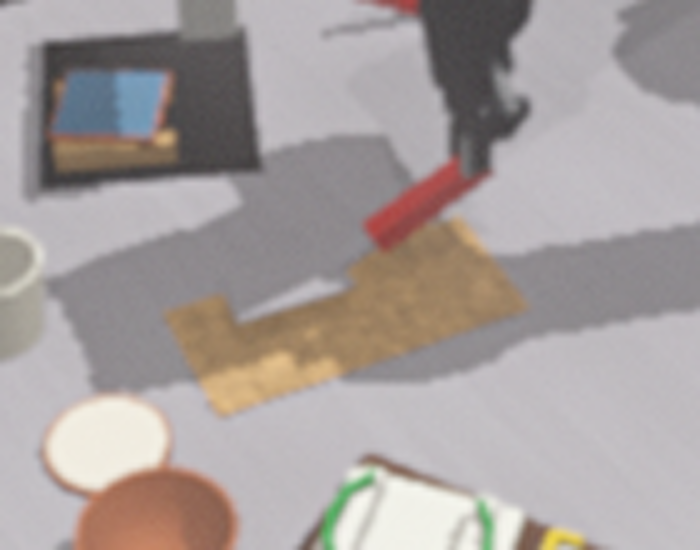

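```bash
cat >> h.py <<'E'
def spat(tcp,yaw,zs,o,L=147.7,pitch=0,zg=57.5):
    """spatula points o (frame) given tcp xy, yaw rad; pitch about grip (+ = tip down)"""
    o=np.atleast_2d(o).astype(float); dx=o[:,0]+L; dz=o[:,2]-zg
    cp,sp=np.cos(pitch),np.sin(pitch); x=cp*dx+sp*dz; z=-sp*dx+cp*dz
    c,s=np.cos(yaw),np.sin(yaw)
    return np.c_[tcp[0]+c*x-s*o[:,1],tcp[1]+s*x+c*o[:,1],zs+zg+z]
E
python3 - <<'E'
from h import *
ci=pickle.load(open("s5.pkl","rb"))
o=[[35,22,0],[35,-22,0],[-50,-22,0],[-50,22,0],[-67,0,15],[-156,0,62.5]]
for p in (0,.03,.06): print(p,((proj(ci,spat([473.8,29],np.radians(-12.7),59.8,o,pitch=p))-[200,180])*5).round(0).tolist())
im=cv2.imread("pics/s5.png"); g=cv2.cvtColor(im,cv2.COLOR_BGR2LAB)[:,:,0]
c=cv2.createCLAHE(4,(8,8)).apply(g)[215:265,215:300]; cv2.imwrite("pics/s5d.png",cv2.resize(c,None,fx=9,fy=9,interpolation=cv2.INTER_CUBIC))
E
```

```text
0 [[230.0, 320.0], [209.0, 277.0], [325.0, 244.0], [349.0, 285.0], [359.0, 242.0], [479.0, 157.0]]
0.03 [[233.0, 325.0], [212.0, 282.0], [328.0, 247.0], [351.0, 288.0], [361.0, 244.0], [479.0, 157.0]]
0.06 [[237.0, 330.0], [216.0, 287.0], [330.0, 249.0], [354.0, 290.0], [363.0, 246.0], [479.0, 157.0]]
```

View pics/s5d.png

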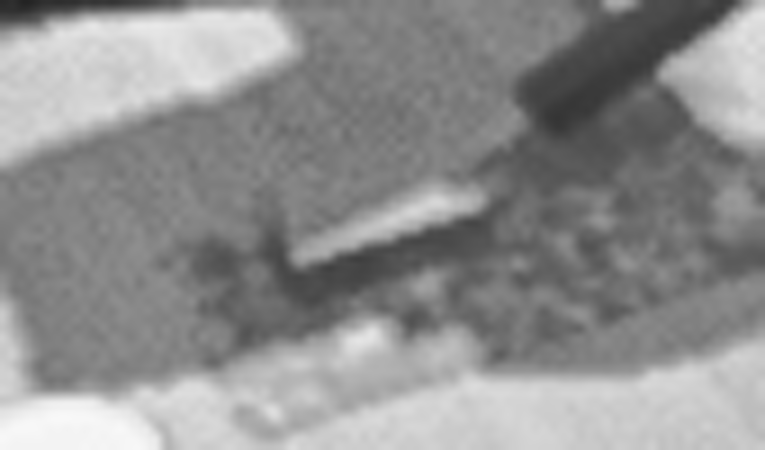

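>>> apply_moves:
  commands:
    - [0.5,1.79,-2.51,0,0]
    - [0.5,1.79,-2.51,0,0]
    - [0.5,1.79,-2.51,0,0]
    - [0.5,1.79,-2.51,0,0]
    - [0.5,1.79,-2.51,0,0]
    - [0.5,1.79,-2.51,0,0]
    - [0.5,0,0,0.9,0.094]
    - [0.5,0,0,1.2,0.094]
    - [0.5,0,0,1.2,0.094]
    - [0.5,0,0,1.2,0.093]
    - [0.5,0,0,0.2,0]
    - [0.5,0,0,0,0]

```text
time_s: 6.7
eef_pos: [335.3, -93.8, 60.1]
ee_rot: [-0.001, 0.293, 0.956, 0.0]
force: [0.1, 0.4, -0.4]
grip_width: 0.166
```

Run:
```python
from h import *
shot("s6","scene"); shot("w6"); shot("t6","top")
crop("pics/s6.png","pics/s6c.png",190,110,410,260,3.6)
crop("pics/t6.png","pics/t6c.png",270,150,430,290,5)
```

```text
6.75 [335.7 -94.   60.7] [-6.000e-04  2.926e-01  9.562e-01  2.000e-04] [-0.61  0.16  2.18  0.    0.8  -1.59] [-0.4 -0.2 -1.7] 0.166
6.8 [336.  -94.2  61. ] [-0.      0.2927  0.9562 -0.    ] [-0.61  0.16  2.18 -0.    0.8  -1.59] [ 0.2  0.  -0.7] 0.169
6.85 [336.1 -94.3  61.2] [ 3.000e-04  2.930e-01  9.561e-01 -1.000e-04] [-0.61  0.16  2.18 -0.    0.8  -1.59] [ 0.2  0.1 -1.4] 0.167
```

View pics/s6c.png

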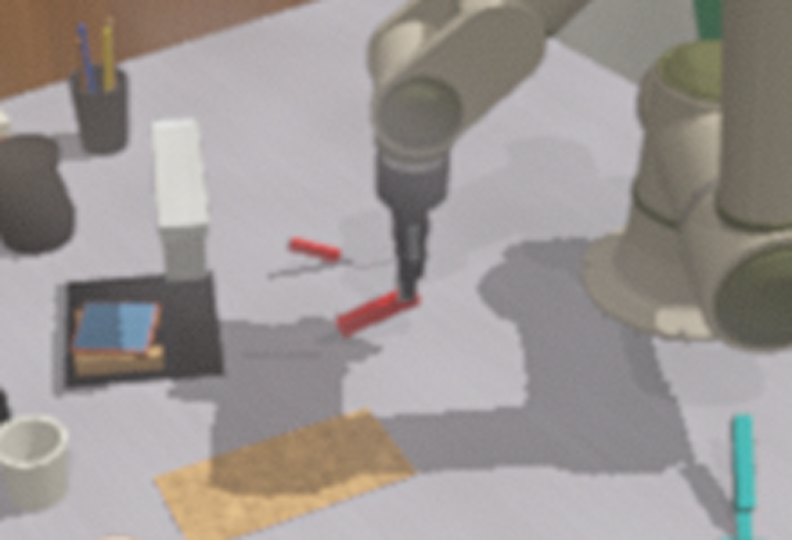

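View pics/t6c.png

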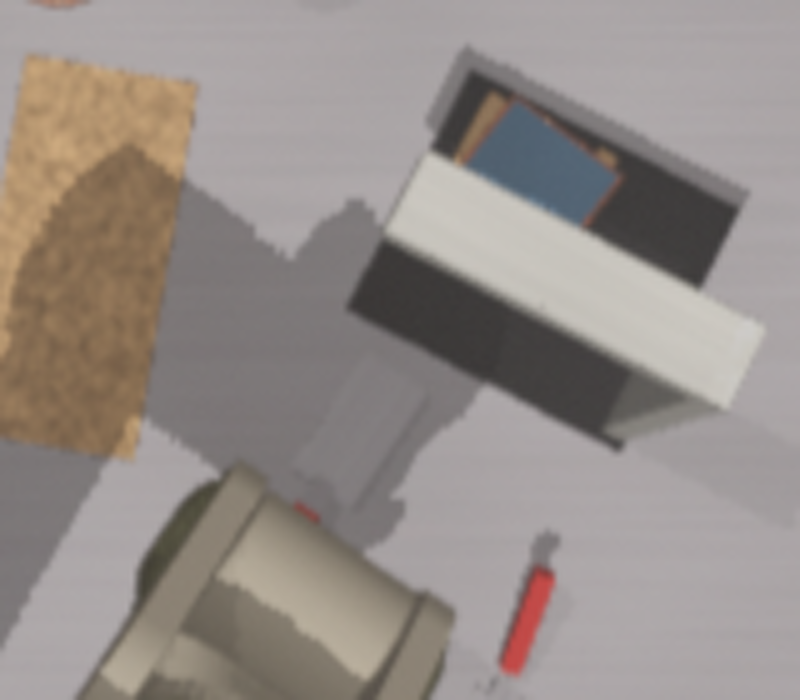

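View pics/w6.png

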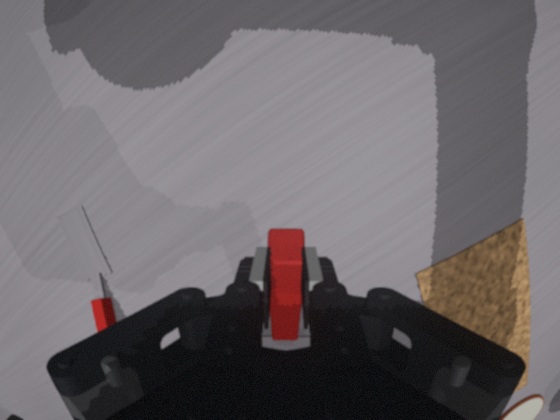

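Run:
```python
from h import *
ci=pickle.load(open("t6.pkl","rb")); f=lambda p:np.array(p,float)/5+[270,150]
y=np.radians(-34.1); c,s=np.cos(y),np.sin(y)
for z in (250,300,340):
    W=onplane(ci,f([[250,470],[440,600]]),z); d=W[:,:2]-[336,-94.2]
    print(z,np.c_[c*d[:,0]+s*d[:,1],-s*d[:,0]+c*d[:,1]].round())
# blade check
o=[[35,22,2.5],[35,-22,2.5],[-50,-22,2.5],[-50,22,2.5]]
print(((proj(ci,spat([336,-94.2],y,13.2,o))-[270,150])*5).round(0).tolist())
print(((proj(ci,spat([336,-94.2],y,13.2,o,pitch=.04))-[270,150])*5).round(0).tolist())
# rack check in top
c,s=np.cos(np.radians(-27.9)),np.sin(np.radians(-27.9))
b=np.array([[60,60,4],[60,-128,4],[-112,-128,4],[-112,60,4],[-105,72,210],[-55,72,210],[-55,-128,210],[-105,-128,210]],float)
W=np.c_[596.8+c*b[:,0]-s*b[:,1],-269.9+s*b[:,0]+c*b[:,1],b[:,2]]
print(((proj(ci,W)-[270,150])*5).round(0).tolist())
```

```text
250 [[ 52.  47.]
 [ 51. -66.]]
300 [[ 47.  48.]
 [ 46. -59.]]
340 [[ 43.  50.]
 [ 42. -53.]]
[[368.0, 340.0], [429.0, 380.0], [352.0, 496.0], [291.0, 455.0]]
[[364.0, 344.0], [425.0, 385.0], [350.0, 500.0], [289.0, 459.0]]
[[466.0, 60.0], [737.0, 198.0], [616.0, 443.0], [342.0, 300.0], [379.0, 221.0], [422.0, 138.0], [766.0, 315.0], [725.0, 400.0]]
```

>>> apply_moves:
  commands:
    - [0.5,-2.0,0,0,0]
    - [0.5,-2.0,0,0,0]
    - [0.5,-2.0,0,0,0]
    - [0.5,-2.0,0,0,0]
    - [0.5,0,0,0,0]
    - [0.5,0,0,0,0]

```text
time_s: 7.35
eef_pos: [402.4, -139.4, 61.0]
ee_rot: [0.0, 0.293, 0.956, -0.0]
force: [-0.4, 0.3, -1.2]
grip_width: 0.165
```

Run:
```python
from h import *
shot("s7","scene"); shot("t7","top")
crop("pics/s7.png","pics/s7c.png",190,100,330,220,5.5)
crop("pics/t7.png","pics/t7c.png",270,150,430,270,5)
ci=pickle.load(open("s7.pkl","rb"))
o=[[35,22,2.5],[35,-22,2.5],[-50,-22,2.5],[-50,22,2.5]]
for p in (0,.03): print(((proj(ci,spat([402.2,-139],np.radians(-34.1),13.2,o,pitch=p))-[190,100])*5.5).round(0).tolist())
c,s=np.cos(np.radians(-27.9)),np.sin(np.radians(-27.9))
b=np.array([[60,60,4],[60,-128,4],[-112,60,4],[46,44,24],[46,-44,24],[-46,44,24],[-105,72,188],[-55,72,188]],float)
W=np.c_[596.8+c*b[:,0]-s*b[:,1],-269.9+s*b[:,0]+c*b[:,1],b[:,2]]
print(((proj(ci,W)-[190,100])*5.5).round(0).tolist())
```

```text
7.4 [ 401.7 -138.9   60.9] [-2.000e-04  2.935e-01  9.560e-01  1.000e-04] [-0.61  0.31  1.97 -0.    0.86 -1.58] [-0.1  0.3 -1. ] 0.167
7.45 [ 401.5 -138.7   60.9] [-3.000e-04  2.936e-01  9.559e-01  1.000e-04] [-0.61  0.31  1.98  0.    0.86 -1.58] [-0.1  0.3 -0.7] 0.169
[[248.0, 590.0], [252.0, 551.0], [369.0, 549.0], [368.0, 588.0]]
[[251.0, 596.0], [255.0, 557.0], [372.0, 552.0], [370.0, 591.0]]
[[94.0, 647.0], [97.0, 485.0], [341.0, 625.0], [111.0, 608.0], [112.0, 530.0], [244.0, 597.0], [318.0, 423.0], [240.0, 429.0]]
```

View pics/s7c.png

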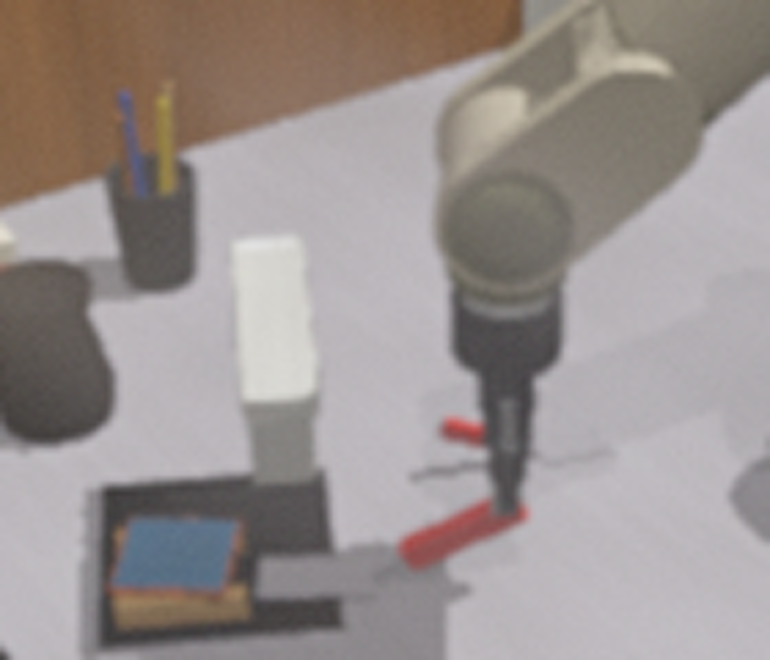

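View pics/t7c.png

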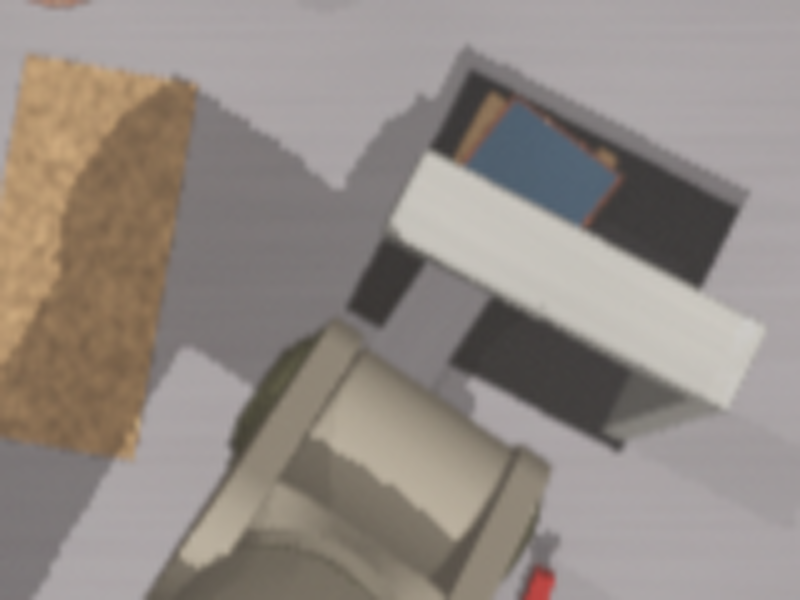

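>>> apply_moves:
  commands:
    - [0.5,0,0,-0.4,0]
    - [0.5,-1.2,0,0,0]
    - [0.5,-1.2,0,0,0]
    - [0.5,-1.2,0,0,0]
    - [0.5,0,0,0,0]

```text
time_s: 7.87
eef_pos: [432.9, -160.2, 65.4]
ee_rot: [0.001, 0.294, 0.956, -0.0]
force: [0.4, 0.8, -1.6]
grip_width: 0.16
```

>>> apply_moves:
  commands:
    - [0.5,-1.1,0,0,0]
    - [0.5,-1.1,0,0,0]
    - [0.5,-1.1,0,0,0]
    - [0.5,0,0,0,0]
    - [0.5,0,0,0,0]

```text
time_s: 8.28
eef_pos: [458.4, -177.4, 64.8]
ee_rot: [-0.0, 0.294, 0.956, 0.0]
force: [-0.3, -0.2, -1.7]
grip_width: 0.164
```

Run:
```python
from h import *
shot("s8","scene"); shot("t8","top")
crop("pics/s8.png","pics/s8c.png",190,100,330,220,5.5)
crop("pics/t8.png","pics/t8c.png",270,150,430,270,5)
```

```text
8.33 [ 458.2 -177.2   64.7] [-5.000e-04  2.939e-01  9.559e-01  2.000e-04] [-0.61  0.43  1.78 -0.    0.93 -1.58] [ 0.1  0.5 -1.5] 0.166
8.38 [ 458.3 -177.2   64.8] [-5.000e-04  2.939e-01  9.559e-01  1.000e-04] [-0.61  0.43  1.78 -0.    0.93 -1.58] [ 0.1  0.  -0.9] 0.166
```

View pics/s8c.png

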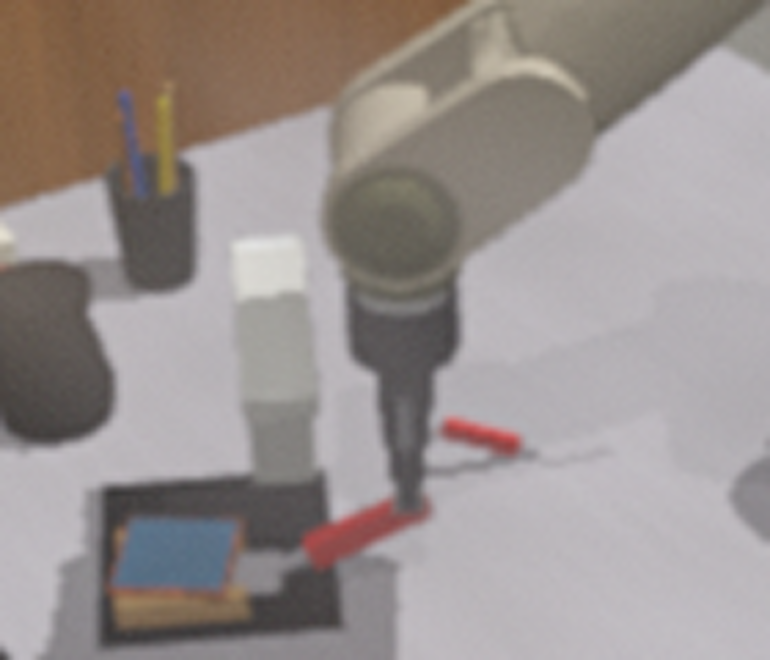

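View pics/t8c.png

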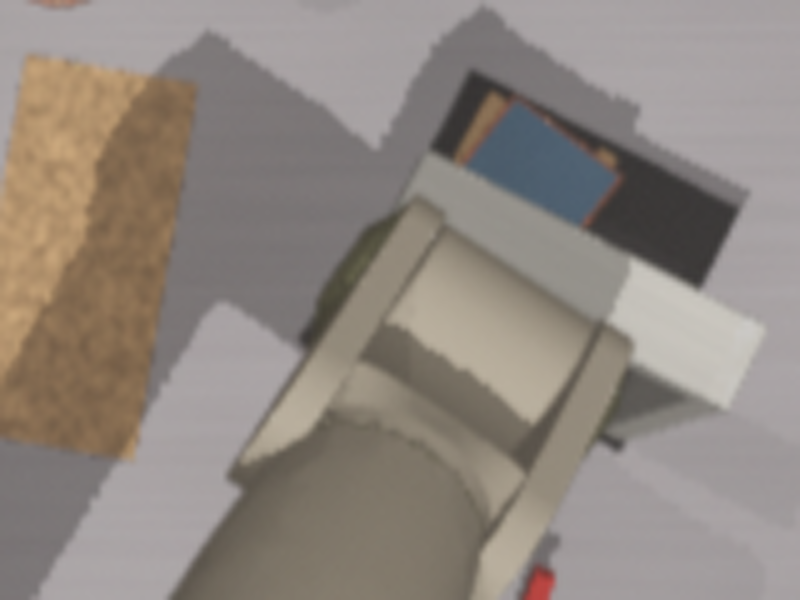

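>>> apply_moves:
  commands:
    - [0.5,-0.5,0,0,0]
    - [0.5,0,0,-0.25,0]
    - [0.5,0,0,-0.25,0]
    - [0.5,0,0,-0.2,0]
    - [0.5,0,0,-0.2,0]
    - [0.5,0,0,-0.2,0]
    - [0.5,0,0,-0.2,0]
    - [0.5,0,0,-0.2,0]
    - [0.5,0,0,-0.2,0]
    - [0.5,0,0,-0.2,0]
    - [0.5,0,0,0,0]
  squeeze: 115

```text
time_s: 9.3
eef_pos: [463.3, -180.8, 84.1]
ee_rot: [0.0, 0.294, 0.956, -0.0]
force: [0.3, 0.3, -1.5]
grip_width: 0.156
```

Run:
```python
from h import *
shot("s9","scene")
crop("pics/s9.png","pics/s9c.png",190,100,330,220,5.5)
```

```text
9.35 [ 463.3 -180.8   83.9] [ 0.      0.294   0.9558 -0.    ] [-0.61  0.41  1.75 -0.    0.98 -1.58] [-0.2 -0.3 -3. ] 0.157
```

View pics/s9c.png

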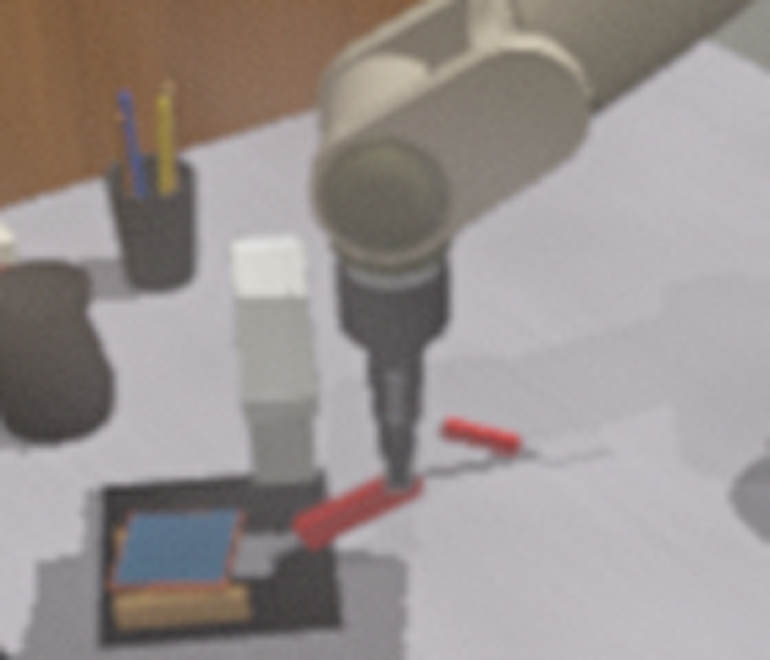

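>>> apply_moves:
  commands:
    - [0.5,0,0,-0.2,0]
    - [0.5,0,0,-0.25,0]
    - [0.5,0,0,-0.25,0]
    - [0.5,0,0,-0.25,0]
    - [0.5,0,0,-0.25,0]
    - [0.5,0,0,-0.25,0]
    - [0.5,0,0,-0.25,0]
    - [0.5,0,0,-0.2,0]
    - [0.5,0,0,0,0]
    - [0.5,0,0,0,0]
    - [0.5,0,0,0,0]

```text
time_s: 10.27
eef_pos: [463.2, -180.7, 102.7]
ee_rot: [-0.0, 0.294, 0.956, 0.0]
force: [0.5, -0.1, -2.5]
grip_width: 0.161
```

Run:
```python
from h import *
shot("s10","scene"); shot("t10","top")
crop("pics/s10.png","pics/s10c.png",190,140,290,220,7.5)
crop("pics/t10.png","pics/t10c.png",330,150,430,230,7)
```

```text
10.32 [ 463.2 -180.7  102.6] [-2.000e-04  2.940e-01  9.558e-01  0.000e+00] [-0.61  0.38  1.73 -0.    1.03 -1.58] [ 0.7 -0.5 -2.5] 0.156
10.37 [ 463.2 -180.7  102.7] [-1.000e-04  2.940e-01  9.558e-01  1.000e-04] [-0.61  0.38  1.73  0.    1.03 -1.58] [-0.4 -0.1 -1.6] 0.163
```

View pics/s10c.png

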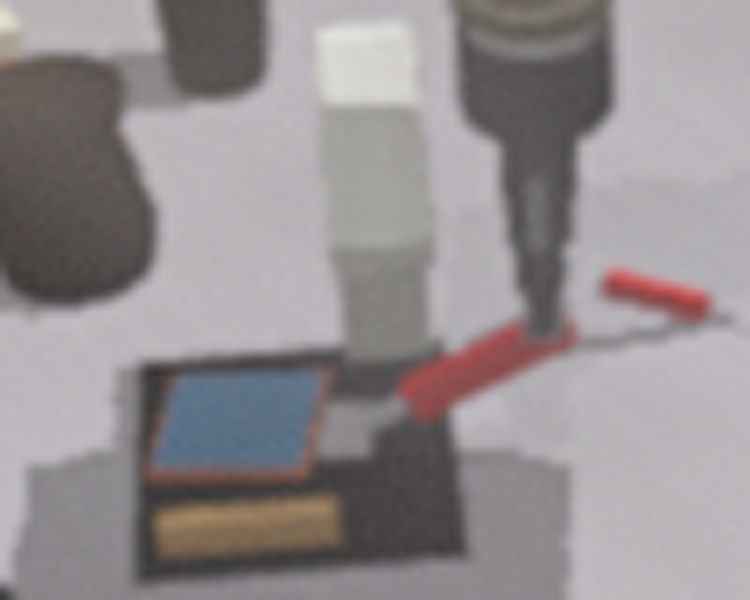

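View pics/t10c.png

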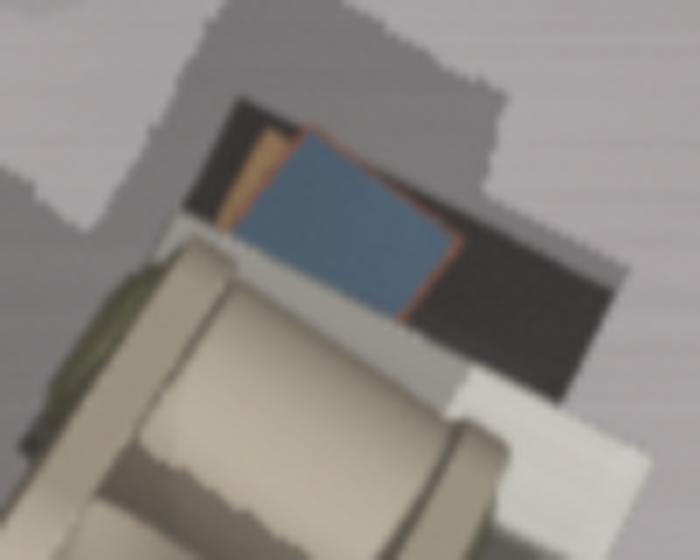

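Run:
```python
from h import *
ci=pickle.load(open("s10.pkl","rb"))
f=lambda p:np.array(p,float)/7.5+[190,140]-[.5,.2]
uv=f([[150,470],[305,469],[332,370],[170,372]]); rear=f([[368,457]])
y=np.radians(-34.2)
def pts(p):
    c,s=np.cos(p[2]),np.sin(p[2]); q=np.array([[42,42],[-42,42],[-42,-42],[42,-42]],float)
    return np.c_[p[0]+c*q[:,0]-s*q[:,1],p[1]+s*q[:,0]+c*q[:,1],np.full(4,8.5)]
zs=102.7-47.8
fun=lambda p:np.r_[(proj(ci,spat([463.2,-180.7],y,zs,pts(p),pitch=p[3]))-uv).ravel(),(proj(ci,spat([463.2,-180.7],y,zs,[[-50,22,0]],pitch=p[3]))-rear).ravel()*.5]
r=least_squares(fun,[17,0,-.07,.03]); print(r.x[:2],np.degrees(r.x[2]),r.x[3],r.fun.round(2))
W=spat([463.2,-180.7],y,zs,pts(r.x),pitch=r.x[3]); print(W.round(1),W.mean(0))
```

```text
[16.36562099 -3.7030289 ] -3.5381078968560846 0.059962206576864595 [-0.66  0.3   0.45 -0.02 -0.26 -0.27  0.47 -0.05 -0.14 -0.12]
[[ 653.  -266.6   51. ]
 [ 586.7 -215.3   56. ]
 [ 535.3 -281.7   56.3]
 [ 601.6 -333.    51.3]] [ 594.14157656 -274.16503226   53.65622002]
```

>>> apply_moves:
  commands:
    - [0.5,0.5,0,0,0]
    - [0.5,1.0,0,0,0]
    - [0.5,1.5,0,0,0]
    - [0.5,1.5,0,0,0]
    - [0.5,1.5,0,0,0]
    - [0.5,1.5,0,0,0]
    - [0.5,1.5,0,0,0]
    - [0.5,1.5,0,0,0]
    - [0.5,1.5,0,0,0]
    - [0.5,1.2,0,0,0]
    - [0.5,0.8,0,0,0]
    - [0.5,0.4,0,0,0]

```text
time_s: 11.37
eef_pos: [343.4, -99.2, 102.8]
ee_rot: [-0.0, 0.294, 0.956, 0.0]
force: [-0.2, -0.6, -2.2]
grip_width: 0.155
```

Run:
```python
from h import *
shot("t11","top")
crop("pics/t11.png","pics/t11c.png",290,150,430,290,5)
```

```text
11.42 [343.4 -99.2 102.8] [-1.000e-04  2.939e-01  9.558e-01  0.000e+00] [-0.61  0.09  2.11 -0.    0.93 -1.59] [-0.3  0.1 -3.1] 0.156
```

View pics/t11c.png

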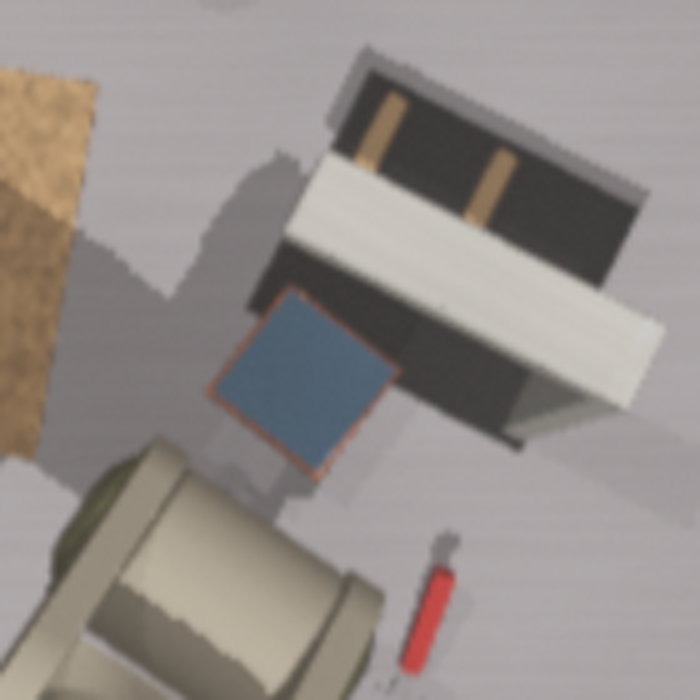

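Run:
```python
from h import *
ci=pickle.load(open("t11.pkl","rb"))
uv=np.array([[289,284],[207,391],[318,479],[402,371]],float)/5+[290,150]-[.6,2.0]
y=np.radians(-34.2); T=[343.4,-99.2]; zs=102.8-47.8
q=np.array([[42,42],[-42,42],[-42,-42],[42,-42]],float)
def pts(p):
    c,s=np.cos(p[2]),np.sin(p[2])
    return np.c_[p[0]+c*q[:,0]-s*q[:,1],p[1]+s*q[:,0]+c*q[:,1],np.full(4,8.5)]
for P in (.04,.06):
  r=least_squares(lambda p:(proj(ci,spat(T,y,zs,pts(p),pitch=P))-uv).ravel(),[16,-2,-.07]); print(r.x[:2],np.degrees(r.x[2]),r.fun.round(2))
```

```text
[16.04509682 -1.82528832] -4.318019846673608 [ 0.22 -0.35 -0.54  0.14  0.05  0.4   0.27 -0.21]
[17.81912099 -2.05852737] -4.358900109669231 [ 0.19 -0.25 -0.45  0.08  0.09  0.31  0.17 -0.16]
```

>>> apply_moves:
  commands:
    - [0.5,0,0.5,-0.2,0]
    - [0.5,0,1.0,-0.4,0]
    - [0.5,0,1.5,-0.6,0]
    - [0.5,0,2.0,-0.7,0]
    - [0.5,0,2.0,-0.7,0]
    - [0.5,0,2.0,-0.7,0]
    - [0.5,0,2.0,-0.7,0]
    - [0.5,0,2.0,-0.7,0]
    - [0.5,0,2.0,-0.6,0]
    - [0.5,-0.1,2.0,-0.5,0]
    - [0.5,-0.1,2.0,-0.4,0]
    - [0.5,-0.1,2.0,-0.3,0]

```text
time_s: 12.42
eef_pos: [466.0, 73.4, 168.2]
ee_rot: [0.0, 0.294, 0.956, 0.0]
force: [0.6, -0.6, -2.5]
grip_width: 0.159
```

>>> apply_moves:
  commands:
    - [0.5,0,2.0,-0.2,0]
    - [0.5,0,1.8,0,0]
    - [0.5,0,1.3,0,0]
    - [0.5,0,0.8,0,0]
    - [0.5,0,0.4,0,0]
    - [0.5,0,0,0,-0.03]
    - [0.5,0,0,0,-0.06]
    - [0.5,0,0,0,-0.09]
    - [0.5,0,0,0,-0.09]
    - [0.5,0,0,0,-0.09]
    - [0.5,0,0,0,-0.09]
    - [0.5,0,0,0,-0.08]

```text
time_s: 13.42
eef_pos: [500.1, 123.9, 169.8]
ee_rot: [-0.0, 0.031, 1.0, -0.0]
force: [0.9, 0.9, -3.3]
grip_width: 0.159
```

>>> apply_moves:
  commands:
    - [0.5,0,0,0,-0.05]
    - [0.5,0,0,0,-0.02]
    - [0.5,0,0,0,0]
    - [0.5,0,0,0,0]

```text
time_s: 13.75
eef_pos: [500.1, 124.1, 169.8]
ee_rot: [-0.0, -0.001, 1.0, -0.0]
force: [0.2, -0.4, -2.3]
grip_width: 0.162
```

Run:
```python
from h import *
shot("w12"); shot("s12","scene"); shot("t12","top")
```

```text
13.8 [500.1 124.1 169.8] [-0.e+00 -8.e-04  1.e+00 -1.e-04] [ 0.02  0.34  1.6  -0.    1.21 -1.56] [-0.4 -0.4 -1.9] 0.157
13.85 [500.1 124.2 169.8] [-0.    -0.001  1.    -0.   ] [ 0.02  0.34  1.6  -0.    1.21 -1.56] [ 0.5  0.4 -2. ] 0.162
13.9 [500.1 124.2 169.8] [-0.     -0.0011  1.     -0.    ] [ 0.02  0.34  1.6  -0.    1.21 -1.56] [ 0.3 -1.1 -2.8] 0.161
```

View pics/w12.png

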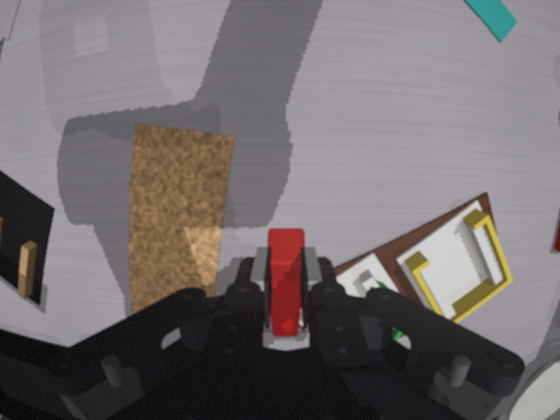

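View pics/s12.png

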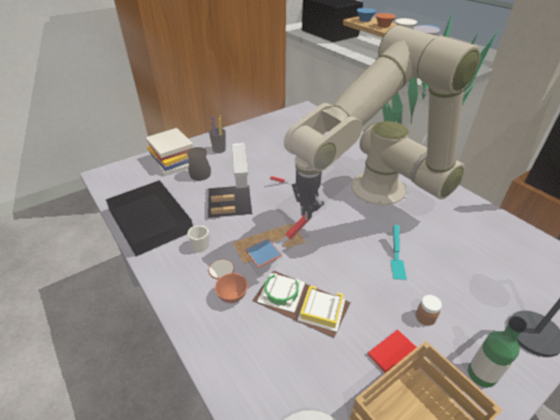

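View pics/t12.png

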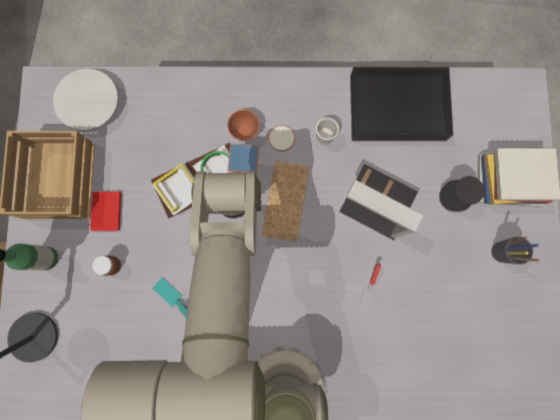

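Tile rides level on the blade; the wrist view shows the yellow nest at about (455,260). I'll measure the nest closer.

Run:
```python
from h import *
crop("pics/w12.png","pics/w12c.png",385,185,525,330,5)
```

View pics/w12c.png

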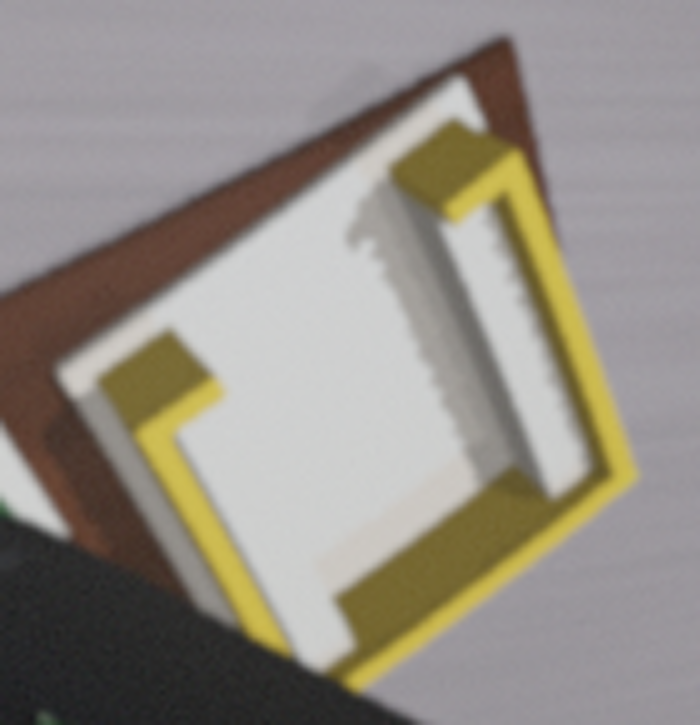

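Run:
```python
from h import *
ci=pickle.load(open("w12.pkl","rb"))
P=np.array([[522,152],[636,476],[135,430],[497,198],[603,480],[178,430],[457,222],[226,393],[462,72],[55,368]],float)/5+[385,185]
def obj(a): return np.array([[-a,a,32],[a,a,32],[-a,-a,32],[-46,46,32],[46,46,32],[-46,-46,32],[-46,31,32],[-46,-31,32],[-58,58,4],[-58,-58,4]])
for a in (51,52,53,54):
    r,e=fit2(ci,obj(a),P,[593,327,.61],z0=6); print(a,r[:2].round(1),np.degrees(r[2]).round(2),round(float((e**2).sum()),1),e.tolist())
```

```text
51 [594.  328.8] 35.36 22.0 [[-1.4, 0.6], [-1.1, 0.6], [1.0, -0.3], [1.7, -2.3], [1.6, -0.5], [-1.8, 0.3], [-0.5, 0.8], [0.2, -0.2], [-0.0, 1.2], [0.5, -0.1]]
52 [594.2 328.9] 35.29 19.4 [[-0.9, -0.4], [-0.4, 0.9], [-0.1, -0.4], [1.8, -2.1], [1.6, -0.3], [-1.8, 0.4], [-0.5, 1.0], [0.3, -0.1], [0.1, 1.4], [0.5, 0.0]]
53 [594.4 328.9] 35.22 22.5 [[-0.5, -1.5], [0.3, 1.1], [-1.3, -0.4], [1.8, -1.9], [1.5, -0.1], [-1.7, 0.5], [-0.4, 1.2], [0.3, -0.0], [0.1, 1.6], [0.6, 0.1]]
54 [594.6 329. ] 35.15 33.1 [[-0.0, -2.5], [1.0, 1.4], [-2.4, -0.5], [1.9, -1.7], [1.5, 0.1], [-1.7, 0.7], [-0.3, 1.3], [0.4, 0.1], [0.2, 1.8], [0.7, 0.2]]
```

>>> apply_moves:
  commands:
    - [0.5,0.2,0.5,0,0]
    - [0.5,0.4,1.0,0,0]
    - [0.5,0.5,1.5,0,0]
    - [0.5,0.6,2.0,0,0]
    - [0.5,0.6,2.0,0,0]
    - [0.5,0.5,1.5,0,0]
    - [0.5,0.3,1.0,0,0]
    - [0.5,0.2,0.5,0,0]
    - [0.5,0,0.3,0,0]
    - [0.5,0,0,0,-0.03]
    - [0.5,0,0,0,-0.06]
    - [0.5,0,0,0,-0.09]

```text
time_s: 14.9
eef_pos: [467.0, 226.7, 169.8]
ee_rot: [0.0, -0.092, 0.996, -0.0]
force: [0.1, -0.6, -3.3]
grip_width: 0.155
```

>>> apply_moves:
  commands:
    - [0.5,0,0,0,-0.09]
    - [0.5,0,0,0.4,-0.09]
    - [0.5,0,0,0.7,-0.09]
    - [0.5,0,0,0.9,-0.09]
    - [0.5,0,0,1.0,-0.08]
    - [0.5,0,0,1.0,-0.04]
    - [0.5,0,0,0.6,-0.023]
    - [0.5,0,0,0.4,0]
    - [0.5,0,0,0,0]
    - [0.5,0,0,0,0]

```text
time_s: 15.73
eef_pos: [467.0, 227.1, 120.1]
ee_rot: [0.0, -0.336, 0.942, -0.0]
force: [0.5, -0.1, -3.2]
grip_width: 0.158
```

Run:
```python
from h import *
shot("w13"); shot("s13","scene"); shot("t13","top")
crop("pics/s13.png","pics/s13c.png",240,240,370,340,6)
crop("pics/t13.png","pics/t13c.png",130,120,260,240,5.5)
```

```text
15.78 [467.1 227.1 120.3] [ 5.000e-04 -3.360e-01  9.419e-01 -1.000e-04] [ 0.23  0.4   1.65 -0.    1.09 -2.03] [ 0.3  0.6 -2.9] 0.154
15.83 [467.1 227.2 120.4] [ 5.000e-04 -3.361e-01  9.418e-01 -1.000e-04] [ 0.23  0.4   1.65 -0.    1.09 -2.03] [ 0.2  0.1 -2.1] 0.157
15.88 [467.1 227.2 120.3] [ 5.000e-04 -3.362e-01  9.418e-01 -1.000e-04] [ 0.23  0.4   1.65 -0.    1.09 -2.03] [ 0.1  0.7 -2.2] 0.155
```

View pics/s13c.png

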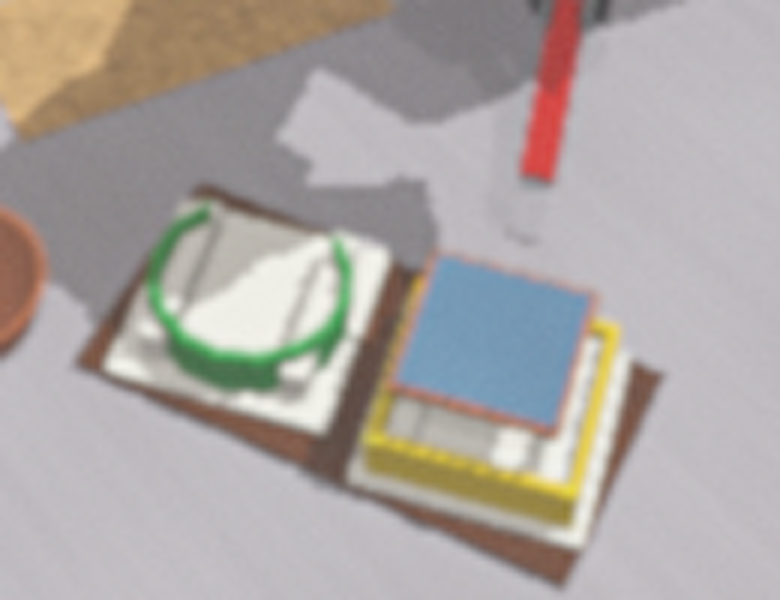

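View pics/t13c.png

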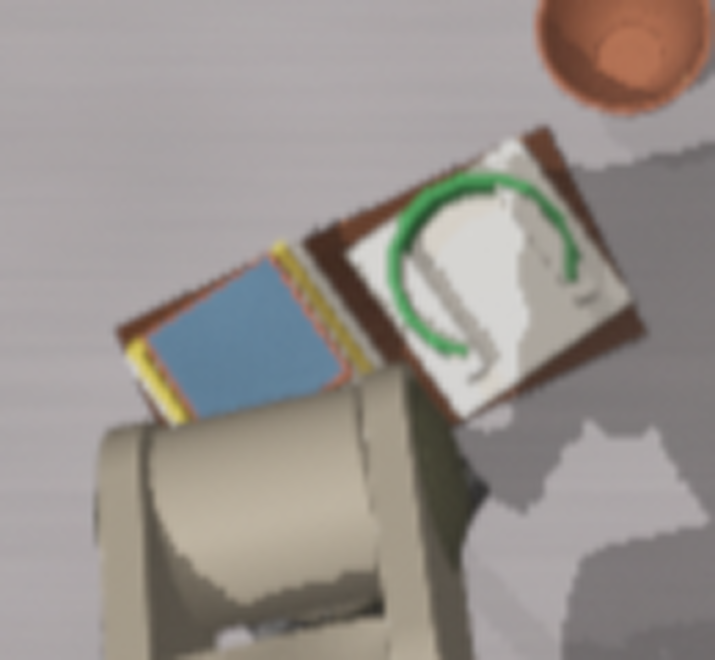

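View pics/w13.png

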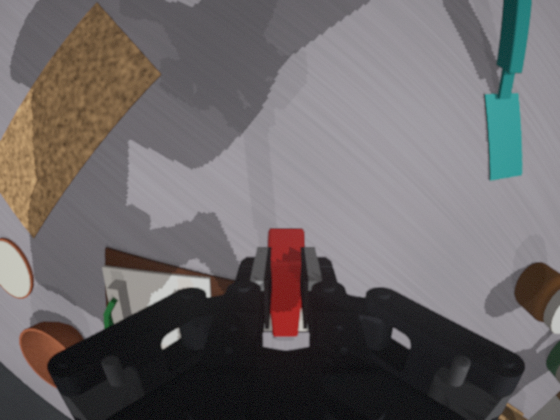

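Run:
```python
from h import *
ci=pickle.load(open("s13.pkl","rb")); f=lambda p:np.array(p,float)/6+[240,240]
n,e=fit2(ci,[[52,-52,32],[52,52,32],[-52,52,32],[58,-58,4],[58,58,4]],f([[368,440],[578,490],[620,323],[352,484],[582,546]]),[594,328,.61],wrist=False,z0=6); print(n[:2],np.degrees(n[2]),e.tolist())
q=np.array([[-42,-42],[-42,42],[42,42],[42,-42]],float)
uv=f([[433,256],[597,293],[553,428],[393,388]])
T=[467.1,227.2]; y=np.radians(180-2*np.degrees(np.arctan2(.9418,.3362))); print(np.degrees(y)); zs=120.3-47.8
def pts(p):
    c,s=np.cos(p[2]),np.sin(p[2]); return np.c_[p[0]+c*q[:,0]-s*q[:,1],p[1]+s*q[:,0]+c*q[:,1],np.full(4,8.5)]
for P in (.03,.06,.09):
    r=least_squares(lambda p:(proj(ci,spat(T,y,zs,pts(p),pitch=P))-uv).ravel(),[16,-2,-.07])
    W=spat(T,y,zs,pts(r.x),pitch=P).mean(0); d=W[:2]-n[:2]; c,s=np.cos(n[2]),np.sin(n[2])
    print(P,r.x[:2],np.degrees(r.x[2]),W.round(1),"in nest",(c*d[0]+s*d[1]).round(1),(-s*d[0]+c*d[1]).round(1),"yaw rel",np.degrees(y+r.x[2]-n[2]).round(1),r.cost.round(2))
# top
ci=pickle.load(open("t13.pkl","rb")); f=lambda p:np.array(p,float)/5.5+[130,120]
n,e=fit2(ci,[[52,52,32],[52,-52,32],[58,-58,4]],f([[133,345],[280,243],[303,240]]),[594,328,.61],wrist=False,z0=6); print(n[:2],np.degrees(n[2]),e.tolist())
uv=f([[147,344],[268,260],[350,374]]); q=np.array([[42,42],[42,-42],[-42,-42]],float)
def pts(p):
    c,s=np.cos(p[2]),np.sin(p[2]); return np.c_[p[0]+c*q[:,0]-s*q[:,1],p[1]+s*q[:,0]+c*q[:,1],np.full(3,8.5)]
r=least_squares(lambda p:(proj(ci,spat(T,y,zs,pts(p),pitch=.06))-uv).ravel(),[16,-2,-.07])
W=spat(T,y,zs,[[r.x[0],r.x[1],8.5]],pitch=.06)[0]; d=W[:2]-n[:2]; c,s=np.cos(n[2]),np.sin(n[2])
print(r.x[:2],np.degrees(r.x[2]),"in nest",(c*d[0]+s*d[1]).round(1),(-s*d[0]+c*d[1]).round(1),np.degrees(y+r.x[2]-n[2]).round(1),r.fun.round(2))
```

```text
[591.59164787 328.56843724] 37.42413795080715 [[-0.4, -0.0], [0.5, 1.0], [-0.2, -0.2], [-0.6, -0.5], [0.6, -0.4]]
39.29069008863374
0.03 [19.36941663 -3.14402486] -2.994731970625496 [597.2 329.6  76. ] in nest 5.1 -2.6 yaw rel -1.1 3.49
0.06 [17.41280724 -3.44085227] -3.0366550597726922 [594.6 327.   71.2] in nest 1.4 -3.0 yaw rel -1.2 3.72
0.09 [15.71288503 -3.72853827] -3.078719389375 [592.  324.6  66.5] in nest -2.1 -3.4 yaw rel -1.2 4.1
[589.76282143 325.51939416] 35.49451273794677 [[-0.8, 0.5], [1.2, -0.4], [-0.4, -0.2]]
[10.21992328 -1.43927674] -3.1677164137035545 in nest -2.5 -0.0 0.6 [-1.32  0.24  0.29 -0.84  1.02  0.56]
```

>>> apply_moves:
  commands:
    - [0.5,0,0.1,0.4,0]
    - [0.5,0,0,0.5,0]
    - [0.5,0,0,0.5,0]
    - [0.5,0,0,0.3,0]
    - [0.5,0,0,0,0]
    - [0.5,0,0,0,0]

```text
time_s: 16.38
eef_pos: [466.0, 227.9, 102.5]
ee_rot: [-0.0, -0.336, 0.942, 0.0]
force: [0.3, 0.0, -1.8]
grip_width: 0.157
```

Run:
```python
from h import *
shot("s14","scene"); shot("t14","top")
crop("pics/s14.png","pics/s14c.png",290,265,360,335,9)
crop("pics/t14.png","pics/t14c.png",140,150,220,210,9)
```

```text
16.43 [466.2 228.  102.8] [ 0.     -0.3364  0.9417  0.    ] [ 0.23  0.42  1.67  0.    1.05 -2.03] [-0.2 -0.4 -2.5] 0.157
16.48 [466.3 228.  102.9] [ 2.000e-04 -3.364e-01  9.417e-01 -0.000e+00] [ 0.23  0.42  1.67 -0.    1.05 -2.03] [-0.1 -0.1 -3.1] 0.159
```

View pics/s14c.png

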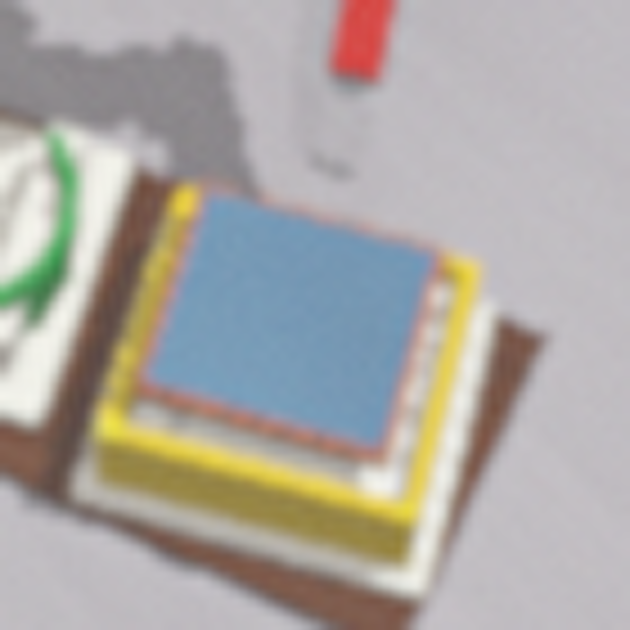

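View pics/t14c.png

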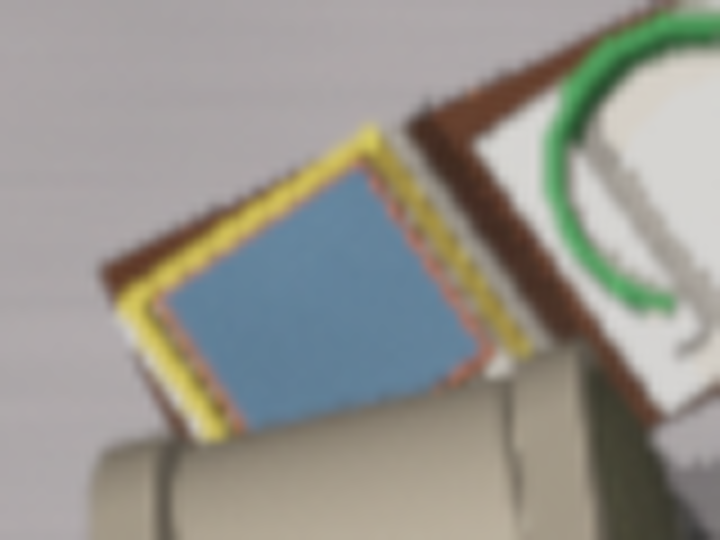

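Run:
```python
from h import *
T=[466.3,228.0]; y=np.radians(180-2*np.degrees(np.arctan2(.9417,.3364))); zs=102.9-47.8
def pts(p,q):
    q=np.array(q,float); c,s=np.cos(p[2]),np.sin(p[2]); return np.c_[p[0]+c*q[:,0]-s*q[:,1],p[1]+s*q[:,0]+c*q[:,1],np.full(len(q),8.5)]
def run(cam,f,no,nu,q,uv):
    ci=pickle.load(open(cam,"rb"))
    n,e=fit2(ci,no,f(nu),[594,328,.61],wrist=False,z0=6); print(n[:2],np.degrees(n[2]),e.tolist())
    n=np.array([n[0],n[1],np.radians(35.3)]) 
    for P in (.04,.06):
      r=least_squares(lambda p:(proj(ci,spat(T,y,zs,pts(p,q),pitch=P))-f(uv)).ravel(),[16,-2,-.07])
      W=spat(T,y,zs,[[r.x[0],r.x[1],8.5]],pitch=P)[0]; d=W[:2]-n[:2]; c,s=np.cos(n[2]),np.sin(n[2])
      print(P,r.x[:2],np.degrees(r.x[2]),W.round(1),"in nest",(c*d[0]+s*d[1]).round(1),(-s*d[0]+c*d[1]).round(1),np.degrees(y+r.x[2]-n[2]).round(1),r.fun.round(2))
run("s14.pkl",lambda p:np.array(p,float)/9+[290,265],[[52,-52,32],[52,52,32],[-52,52,32],[-52,-52,32],[58,-58,4],[58,58,4]],[[98,428],[415,510],[483,262],[180,183],[75,495],[420,598]],[[-42,-42],[-42,42],[42,42],[42,-42]],[[203,186],[444,250],[385,450],[143,378]])
run("t14.pkl",lambda p:np.array(p,float)/9+[140,150],[[52,52,32],[52,-52,32],[-52,-52,32]],[[122,300],[375,125],[530,350]],[[42,42],[42,-42],[-42,-42]],[[153,295],[363,158],[492,350]])
```

```text
[591.17767407 328.40480113] 36.07658814777962 [[-0.2, 0.2], [0.3, 1.1], [-0.1, -0.1], [0.0, -0.1], [-0.5, -0.5], [0.4, -0.7]]
0.04 [16.73158688 -2.58681202] -3.8961164009492477 [593.5 328.9  57.1] in nest 2.2 -1.0 0.1 [-0.11 -1.08  0.64 -0.7   0.74  0.92 -1.27  0.57]
0.06 [15.51978522 -2.77071281] -3.934392859503477 [591.8 327.2  53.9] in nest -0.1 -1.3 0.1 [-0.05 -1.21  0.61 -0.82  0.66  1.04 -1.22  0.69]
[591.95446623 327.61884791] 36.764292373663444 [[-1.0, -0.3], [-0.8, -0.8], [1.7, 1.1]]
0.04 [11.0687922  -2.97761103] -4.332243320698617 [589.4 325.   57.3] in nest -3.6 -0.7 -0.3 [-0.49 -0.   -0.16 -0.52  0.65  0.5 ]
0.06 [13.40441857 -2.75958852] -4.397545841926319 [590.2 325.9  54. ] in nest -2.4 -0.4 -0.4 [-0.37  0.01 -0.12 -0.43  0.49  0.4 ]
```

>>> apply_moves:
  commands:
    - [0.5,-0.05,0.07,0.2,0]
    - [0.5,0,0,0.25,0]
    - [0.5,0,0,0.25,0]
    - [0.5,0,0,0.25,0]
    - [0.5,0,0,0.2,0]
    - [0.5,0,0,0.2,0]
    - [0.5,0,0,0.2,0]
    - [0.5,0,0,0,0]
    - [0.5,0,0,0,0]

```text
time_s: 17.23
eef_pos: [466.1, 228.8, 87.2]
ee_rot: [-0.0, -0.336, 0.942, 0.0]
force: [0.5, 0.1, -2.5]
grip_width: 0.159
```

Run:
```python
from h import *
shot("s15","scene"); shot("t15","top")
crop("pics/s15.png","pics/s15c.png",290,265,360,335,9)
crop("pics/t15.png","pics/t15c.png",140,150,220,210,9)
```

```text
17.28 [466.1 228.8  87.3] [ 1.000e-04 -3.364e-01  9.417e-01 -0.000e+00] [ 0.23  0.44  1.68  0.    1.02 -2.03] [ 0.1 -1.  -2.4] 0.16
17.33 [466.1 228.8  87.4] [ 1.000e-04 -3.364e-01  9.417e-01 -0.000e+00] [ 0.23  0.44  1.68  0.    1.02 -2.03] [ 0.   0.6 -2.5] 0.154
```

View pics/s15c.png

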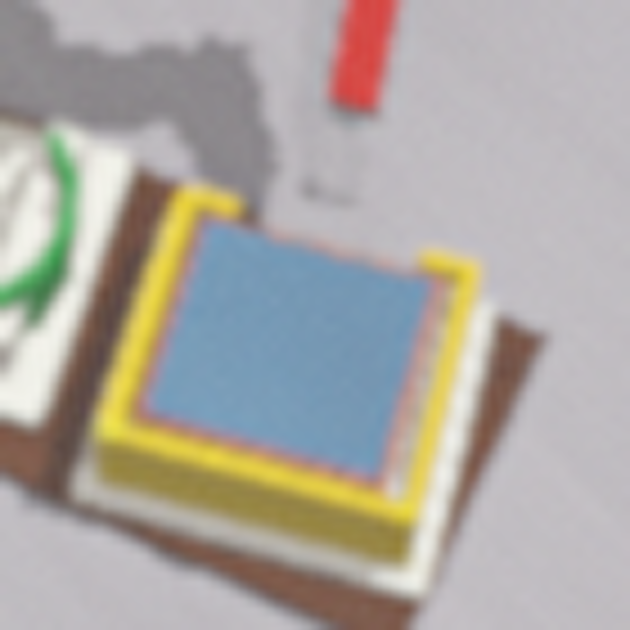

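View pics/t15c.png

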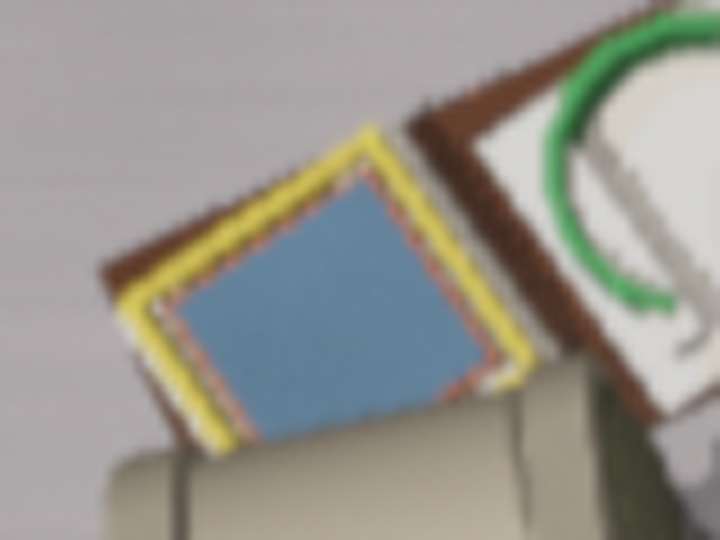

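>>> apply_moves:
  commands:
    - [0.5,0,0.1,0.15,0]
    - [0.5,0,0,0.2,0]
    - [0.5,0,0,0.2,0]
    - [0.5,0,0,0.2,0]
    - [0.5,0,0,0.2,0]
    - [0.5,0,0,0.2,0]
    - [0.5,0,0,0.2,0]
    - [0.5,0,0,0,0]
    - [0.5,0,0,0,0]

```text
time_s: 18.08
eef_pos: [465.4, 229.6, 73.7]
ee_rot: [-0.0, -0.336, 0.942, 0.0]
force: [0.4, -0.6, -1.0]
grip_width: 0.158
```

Run:
```python
from h import *
shot("s16","scene"); shot("t16","top")
crop("pics/s16.png","pics/s16c.png",290,245,360,335,8)
crop("pics/t16.png","pics/t16c.png",140,150,220,210,9)
```

```text
18.13 [465.5 229.6  73.8] [ 1.000e-04 -3.364e-01  9.417e-01  0.000e+00] [ 0.23  0.46  1.69  0.    0.98 -2.02] [ 0.4 -0.2 -1.2] 0.159
18.18 [465.5 229.6  73.9] [ 1.000e-04 -3.364e-01  9.417e-01 -0.000e+00] [ 0.23  0.46  1.69 -0.    0.98 -2.02] [ 0.3 -0.5 -1.4] 0.162
```

View pics/s16c.png

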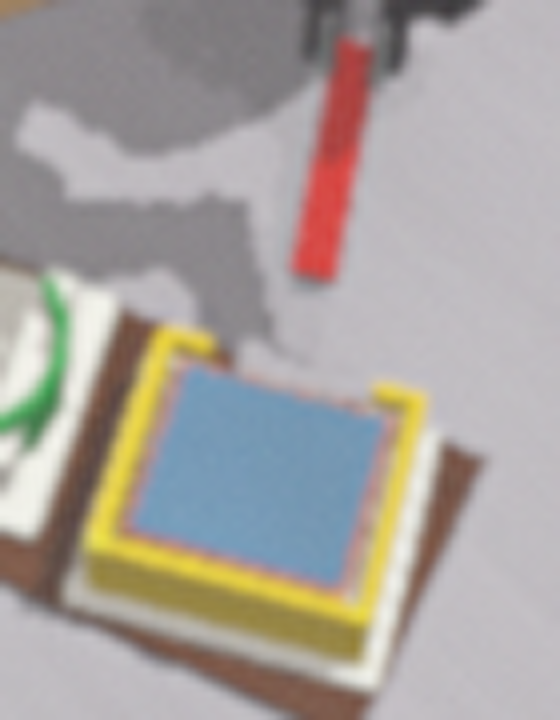

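View pics/t16c.png

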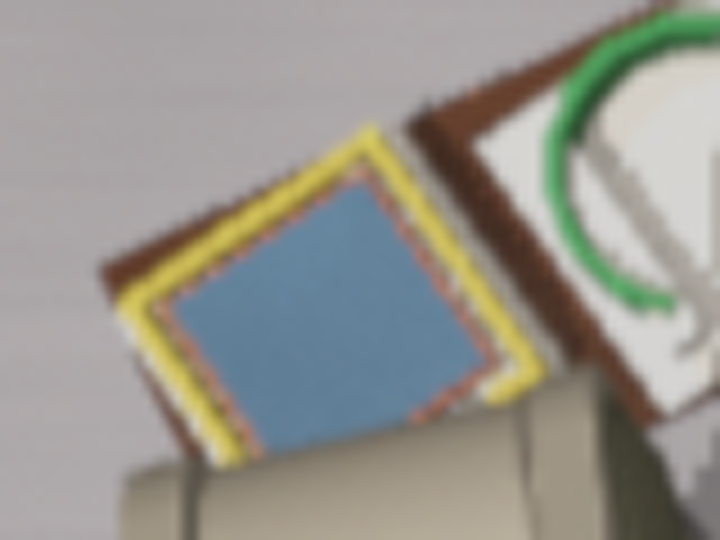

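>>> apply_moves:
  commands:
    - [0.5,0,0,0.3,0]
    - [0.5,0.3,0,0,0]
    - [0.5,0.7,0,0,0]
    - [0.5,1.2,0,0,0]
    - [0.5,1.5,0,0,0]
    - [0.5,1.5,0,0,0]
    - [0.5,1.8,0,0,0]
    - [0.5,1.8,0,0,0]
    - [0.5,1.8,0,0,0]
    - [0.5,1.8,0,0,0]
    - [0.5,1.0,0,0,0]
    - [0.5,0,0,0,0]

```text
time_s: 19.18
eef_pos: [360.0, 143.8, 70.8]
ee_rot: [-0.001, -0.336, 0.942, 0.0]
force: [0.6, 0.9, -1.7]
grip_width: 0.158
```

Run:
```python
from h import *
shot("s17","scene"); shot("t17","top"); shot("w17")
crop("pics/s17.png","pics/s17c.png",270,215,370,335,6)
crop("pics/t17.png","pics/t17c.png",130,140,250,230,6.5)
```

```text
19.23 [361.3 144.3  71. ] [ 2.000e-04 -3.360e-01  9.419e-01 -0.000e+00] [ 0.08  0.22  2.06  0.    0.85 -2.18] [-0.   0.4 -1.5] 0.16
19.28 [362.  144.6  71.1] [ 5.000e-04 -3.362e-01  9.418e-01 -1.000e-04] [ 0.08  0.22  2.06  0.    0.85 -2.18] [ 0.2 -0.  -1.8] 0.157
19.33 [362.3 144.8  71. ] [ 5.000e-04 -3.363e-01  9.418e-01 -1.000e-04] [ 0.08  0.22  2.06  0.    0.85 -2.18] [-0.6 -0.  -1.1] 0.154
```

View pics/s17c.png

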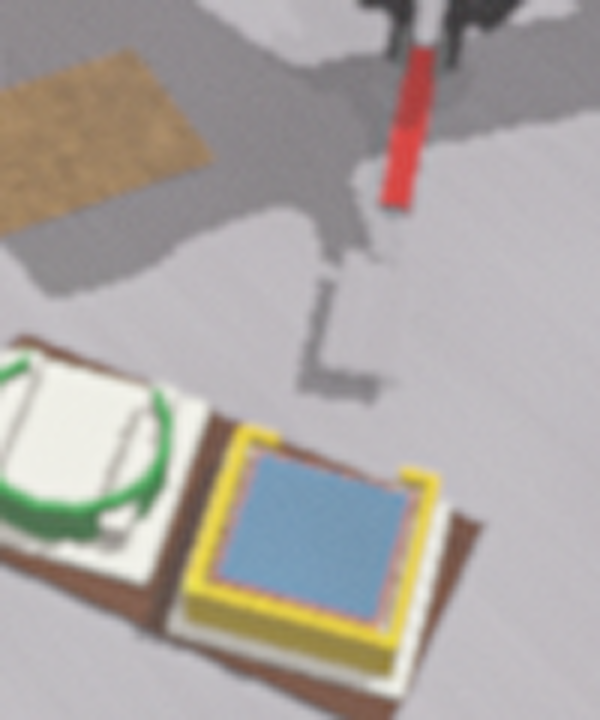

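View pics/t17c.png

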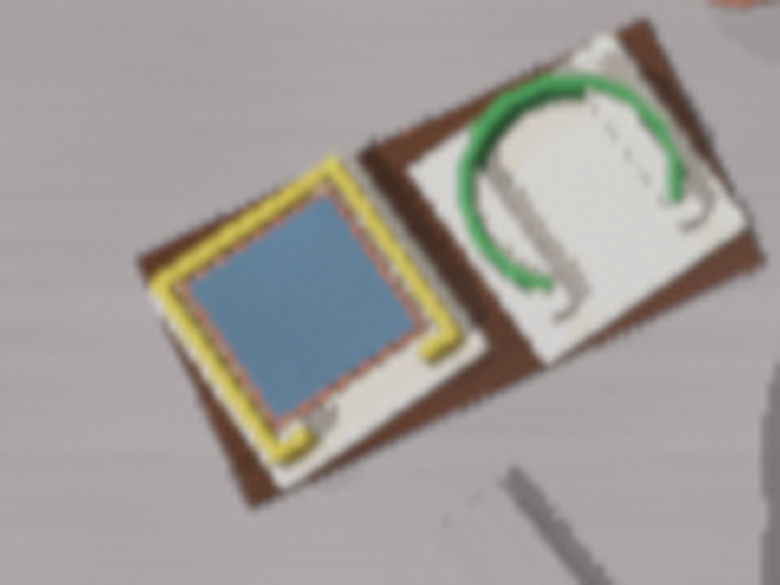

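>>> apply_moves:
  commands:
    - [0.5,0,0,-1.0,0]
    - [0.5,0,0,-1.5,0]
    - [0.5,0,0,-1.5,0.09]
    - [0.5,0,0,0,0.09]
    - [0.5,0,0,0,0.09]
    - [0.5,0,0,0,0.09]
    - [0.5,0,0,0,0.09]
    - [0.5,0,0,0,0.09]
    - [0.5,0,0,0,0.09]
    - [0.5,0,0,0,0.09]
    - [0.5,0,0,0,0.09]
    - [0.5,0,0,0,0.085]

```text
time_s: 20.33
eef_pos: [362.2, 145.1, 110.8]
ee_rot: [0.0, 0.106, 0.994, 0.0]
force: [-0.0, -0.2, -1.5]
grip_width: 0.16
```

>>> apply_moves:
  commands:
    - [0.5,-1.5,-1.0,0,0]
    - [0.5,-2.1,-1.5,0,0]
    - [0.5,-2.1,-1.5,0,0]
    - [0.5,-2.1,-1.5,0,0]
    - [0.5,-2.1,-1.5,0,0]
    - [0.5,-1.7,-1.3,0,0]
    - [0.5,-1.1,-0.8,0,0]
    - [0.5,0,0,0,0]
    - [0.5,0,0,0,0]

```text
time_s: 21.08
eef_pos: [467.0, 29.6, 110.5]
ee_rot: [-0.0, 0.104, 0.995, 0.0]
force: [-0.2, 0.1, -2.0]
grip_width: 0.154
```

Run:
```python
from h import *
shot("s18","scene"); shot("w18")
crop("pics/s18.png","pics/s18c.png",200,180,340,290,5)
```

```text
21.13 [466.6  30.1 110.5] [-5.000e-04  1.040e-01  9.946e-01  1.000e-04] [-0.19  0.31  1.81  0.    1.02 -1.55] [-1.5 -0.2 -1.2] 0.158
21.18 [466.5  30.2 110.6] [-4.000e-04  1.038e-01  9.946e-01  1.000e-04] [-0.19  0.31  1.81  0.    1.02 -1.55] [-0.9 -0.5 -0.9] 0.158
```

View pics/s18c.png

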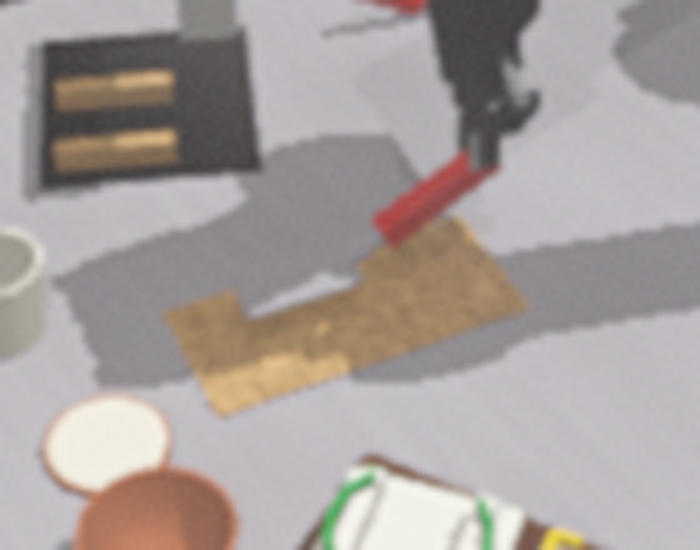

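>>> apply_moves:
  commands:
    - [0.5,0,0,1.0,0]
    - [0.5,0,0,1.5,0]
    - [0.5,0,0,1.2,0]
    - [0.5,0,0,0.9,0]
    - [0.5,0,0,0.6,0]
    - [0.5,0,0,0,0]

```text
time_s: 21.68
eef_pos: [466.4, 29.9, 58.0]
ee_rot: [-0.001, 0.104, 0.995, 0.0]
force: [-0.6, -0.5, -1.0]
grip_width: 0.157
```

>>> apply_moves:
  commands:
    - [0.5,0,0,0,0]
    - [0.5,0,0,0.2,0]
    - [0.5,0,0,0.2,0]
    - [0.5,0,0,0.2,0]
    - [0.5,0,0,0,0]
    - [0.5,0,0,0,0]
  squeeze: 20

```text
time_s: 22.18
eef_pos: [467.3, 29.3, 52.9]
ee_rot: [0.0, 0.104, 0.995, -0.0]
force: [-0.1, -0.3, -0.1]
grip_width: 0.162
```

>>> apply_moves:
  commands:
    - [0.5,0,0,0.15,0]
    - [0.5,0,0,0,0]
    - [2.5,0,0,0,0]
    - [3.5,0,0,0,0]
    - [5.0,0,0,0,0]
    - [6.0,0,0,0,0]
    - [6.0,0,0,0,0]
    - [6.0,0,0,0,0]
    - [6.0,0,0,0,0]
    - [6.0,0,0,0,0]

```text
time_s: 23.02
eef_pos: [467.2, 29.3, 51.3]
ee_rot: [0.0, 0.104, 0.995, 0.0]
force: [-0.1, -0.4, 0.5]
grip_width: 0.704
```

>>> apply_moves:
  commands:
    - [6.0,0,0,-1.5,0]
    - [6.0,0,0,-3.5,0]
    - [6.0,0,0,-4.0,0]
    - [6.0,0,0,-4.0,0]
    - [6.0,0,0,-4.0,0]
    - [6.0,0,0,-3.0,0]
    - [6.0,0,0,-2.0,0]
    - [6.0,0,0,0,0]
    - [6.0,0,0,0,0]

```text
time_s: 23.77
eef_pos: [467.3, 29.3, 271.7]
ee_rot: [0.001, 0.104, 0.995, -0.0]
force: [0.8, 0.6, -0.2]
grip_width: 0.702
```

Run:
```python
from h import *
shot("s20","scene"); shot("t20","top"); shot("w20")
crop("pics/s20.png","pics/s20c.png",190,130,360,340,2.8)
```

```text
23.82 [466.9  29.4 270.6] [-4.000e-04  1.042e-01  9.946e-01  0.000e+00] [-0.19  0.15  1.57 -0.    1.42 -1.55] [-0.6 -0.4 -0.6] 0.705
23.87 [466.7  29.4 270.1] [-1.000e-03  1.042e-01  9.946e-01  1.000e-04] [-0.19  0.15  1.57  0.    1.42 -1.55] [ 0.2  0.9 -0.1] 0.706
23.92 [466.7  29.4 270. ] [-1.200e-03  1.042e-01  9.946e-01  1.000e-04] [-0.19  0.15  1.57  0.    1.42 -1.55] [-0.6  0.5 -0.3] 0.705
```

View pics/w20.png

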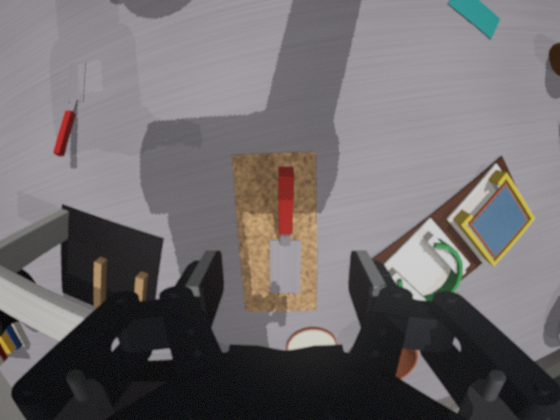

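View pics/s20c.png

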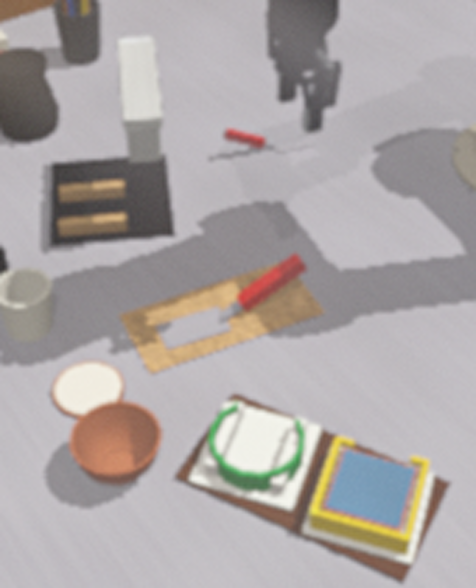

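View pics/t20.png

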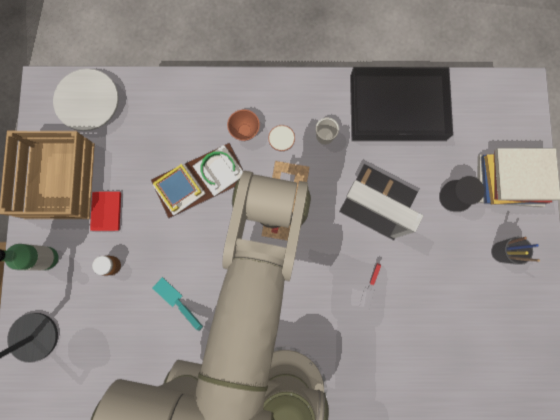

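Run:
```python
from h import *
crop("pics/w20.png","pics/w20n.png",440,150,540,280,5)
crop("pics/w20.png","pics/w20m.png",225,145,325,320,3.4)
```

```text
(no output)
```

View pics/w20n.png

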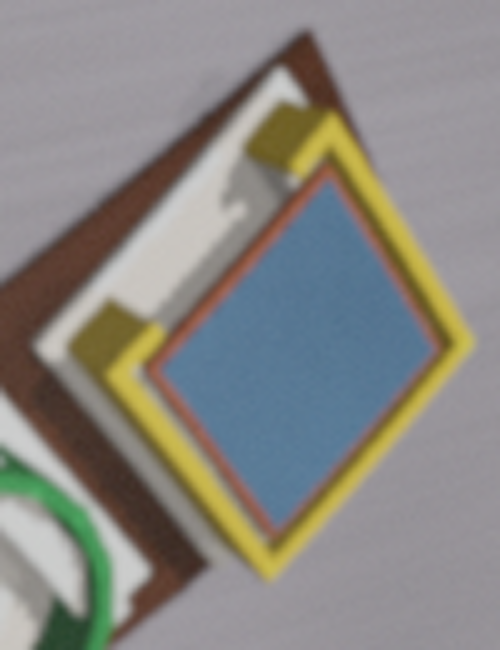

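View pics/w20m.png

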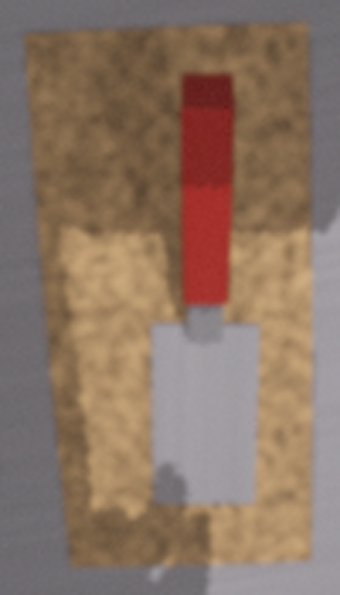

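Run:
```python
from h import *
ci=pickle.load(open("w20.pkl","rb"))
def go(n,o,p,s,x,y,x0,z0=0):
    r,e=fit2(ci,o,np.array(p,float)/s+[x,y],x0,z0=z0); print(n,r[:2].round(1),np.degrees(r[2]).round(2),e.tolist()); return r
N=(5,440,150)
a=go("nest",[[-52,52,32],[52,52,32],[52,-52,32],[-52,-52,32]],[[333,110],[474,342],[270,580],[107,372]],*N,[594,328,.61],6)
b=go("tile",[[-42,42,6],[42,42,6],[42,-42,6],[-42,-42,6]],[[330,166],[445,347],[275,540],[148,366]],*N,[594,328,.61],30)
S=(3.4,225,145)
c=go("blade",[[35,-22,2.5],[35,22,2.5],[-50,22,2.5],[-50,-22,2.5]],[[153,501],[252,504],[258,323],[153,323]],*S,[612,-6,-.18],3)
d=b-a; k=lambda d,t:(np.cos(t)*d[0]+np.sin(t)*d[1],-np.sin(t)*d[0]+np.cos(t)*d[1])
print(k(d,a[2]),k(c-np.array([559.9,-.4,0]),np.radians(-9.9)))
```

```text
nest [593.9 330.1] 35.9 [[0.1, 0.1], [0.2, -0.3], [-0.3, 0.1], [0.0, 0.0]]
tile [595.5 331.5] 35.14 [[0.2, -0.8], [-0.3, 0.2], [-0.1, 0.1], [0.2, 0.5]]
blade [610.7  -0.7] -12.8 [[-0.3, 0.3], [0.3, -0.2], [0.4, 0.2], [-0.4, -0.3]]
(np.float64(2.138186701672394), np.float64(0.13631664436412116)) (np.float64(50.05250849860718), np.float64(8.434543339197846))
```

Both are well within tolerance, so I'm handing in.

Run:
```python
from rig import ctrl
print(ctrl.finish_job())
```

```text
the job is handed in; nothing more can be done
None
```

I moved the tile into the yellow square nest with the spatula alone, laid the spatula back on the cork mat and handed the job in at about 24 s of the 61 s allowed. `finish_job` gives no verdict, so what follows is from my own last camera checks.

**How it was done**
- The moves can only turn about the tool's own axis, so the gripper could not lean back. I gripped the red handle near its upper end with the gripper upright. In the pictures it stayed clear of the lamp bar, by an estimated 15 mm or so.
- I slid the blade under the tile, lifted it clear and carried it to the nest. There I lowered it onto the bars, drew the blade out through the gap, and put the spatula down on the mat.

**Last checks**
- **Tile:** it looks flat inside the walls, about 2 mm from the nest's centre (limit 7 mm), and turned by under 1° from square.
- **Spatula:** it is released, with its blade lying flat on the mat. Its origin is 50 mm along (limit 95 mm) and 8 mm across (limit 36 mm) from the mat's centre.
- **Other things:** the bystanders look to be where they started. The gripper stands clear at about 270 mm height and touches nothing.

**What disagreed**
- The tile lay about 10.7° off square on the rack, not within 3° as stated. I split that angle between how the blade entered the rack and how it entered the nest.
- The blade sagged 0.03 to 0.06 rad in the grip while carrying, which caused no trouble.
- The top camera was about 2 px (5 to 7 mm) off from the wrist camera, so I relied on the wrist camera and on positions measured relative to each other.

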